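# Make up the rack kit and the tray kit on the optics bench

## Robot

A 6-joint arm with a two-finger parallel gripper is mounted at the origin on the work surface. World frame = base frame: x ahead of the robot, y to its left, z up, the work surface at z = 0. Lengths are in m, angles in rad, forces in N, time in s.
With the tool pointing down it reaches from about 0.375 to 0.975 m from the base axis. Payload 3.8 kg.
Tool frame: the origin (TCP) lies midway between the tips of the shut fingers; the grasp point (between the pads) lies 19 mm behind it; z points along the fingers, y is the direction in which the jaws open and shut (so a half turn about z gives the same grasp; the last joint's range is limited). The gripper opens to 88 mm and grips with 3 to 60 N. Pads are 18 mm wide; open, the fingers measure 123 mm over their backs; the gripper's body (75 mm by 187 mm) begins 45 mm behind the grasp point.
Start: joints at [1.104, 0.264, 1.604, -0, 1.274, -0.037], TCP at [0.281, 0.614, 0.239] pointing down, gripper open.
Joint ranges: [-2.63, 2.63], [-0.94, 2.18], [0.31, 2.57], [-1.31, 4.45], [0, 2.66], [-2.55, 2.55]. Speed limits (rad/s): [2.57, 2.57, 3.14, 3.14, 3.14, 3.14].

## Interface

Orientations are given as a rotation vector (axis times angle).
In Python, from rig import sensors, viewer, job, spot_in, masks_of, mark_of gives the robot as it stands.
- The arm moves only by the shell command python3 -m handwheel 'ROWS' [FORCE]. ROWS is JSON, one flat list of numbers, 7 for each row, row after row: the shift along the tool's x, y, z in m, then the turn, a rotation vector about the tool's x, y, z in degrees, then the closure, from -1 (fully open) to 1 (shut), so that 0 is half open. A call has 1 to 5 rows; each row is the pose to reach, as a shift and turn from the pose commanded when the call began, along the tool's axes at that moment; what a row does not reach only later rows make up. A row lasts 1/12 s, in which the tool goes at most 41.7 mm and 7.16 degrees, less where a joint would pass 70% of its speed; a pose out of reach is approached as far as the arm can. A call with a gripper value outside its range is refused whole. The fingers move at their own pace and stop on an object; FORCE is the grip in N (left out, the last holds). Time passes only in rows, so rows that repeat a pose let the fingers close. It gives the time, the measured TCP pose, the force and the opening at its end, in the units of the state.
- sensors.get_obs(): the state, without advancing time (a new reading comes with each control period).
- viewer.get_image(name): name is "side" or "top" or "wrist"; returns (picture, depth): 480x640x3 uint8, blue, green, red; 480x640 float32, m along the optical axis (not along the pixel's ray), 0 where there is no reading.
- viewer.camera_params(name): a dict with "vfov" (degrees; the focal length in pixels is half the picture's height over the tangent of half this angle, whatever the lens; pixels are square), "cx", "cy" (the principal point, pixels), "rvec" (rotation vector, rad) and "tvec" (3), from world to camera coordinates, as OpenCV has them. Camera axes: x right, y down, z forward; pixel columns grow to the right and rows downward; lengths in m; the calibration is good to about 2 mm. A picture is of the moment at which its call begins: read the wrist's pose just before it. camera_params takes no time and is no camera call; for the wrist camera it gives the pose at the moment of the call.
- job.hand_in(): hands the job in, once; it reports no verdict.
Trained networks look in the newest picture that a camera, given by its name, has taken for a name from the list of things; names that differ only in an ending like _2 or _b are one class to them, and where a whole thing is asked for, a point or a joint stands for the part that bears it (a point fixed in the world has none). Each returns a list of dicts, best first, with "p" (0 to 1); they miss things now and then, are a little off and sometimes report something else, mostly with a low value. They report only what shows in the picture. A call takes as long as a camera call. They do not tell look-alikes from the thing itself.
- spot_in(name, camera): "pixel" ([row, column] in pixels, amid what is visible of it).
- masks_of(name, camera): "mask" (480x640 bool, what is visible of it) and "pixel" ([row, column] in pixels, amid what is visible of it).
- mark_of(name, camera): "pixel" ([row, column] in pixels: a listed point, or the origin of a listed thing).
The state is a dict: "time": time; "joint_pos": joint angles; "joint_vel": joint speeds; "joint_torque": joint torques, N m; "eef_pos": TCP position; "tcp_rot": TCP orientation; "wrist_force": force on the tool from outside, world axes, zero at the start; "ft_torque": the same for the moment, N m; "opening": finger opening in m.
Only numpy, scipy, OpenCV 4.12 (cv2) and the standard library are available. Lean on these libraries where they do the work, as an engineer would, in place of code of your own. Each camera call takes 0.05 s, during which the arm holds its last target.

## Task

Make up two kits from the stock on the bench. Rack kit: stand the wide cassette flat against the rack's fixed end wall, stand the lidded jar right next to it, both in the middle of the rack's width, then slide the stop up until the three are snug with no play. Tray kit: stand the narrow cassette in the tray's larger bay and the steel post in its smaller bay; leave everything upright and let go, and do not disturb the beaker and the white bottle.

Things in the scene. Friction and masses are not known exactly. Their poses are not given: they have to be found in the camera images.
- wide_mid (a point): wide cassette: upright aluminium filter frame with a square window, 50 mm wide (its own x), 22 mm thick (its own y), 56 mm tall, about 160 g, loose, standing on the bench. The point is its centre, 28 mm above its underside; z up.
- narrow_mid (a point): narrow cassette: upright aluminium frame with a round window, 30 mm wide (its own x), 22 mm thick (its own y), 56 mm tall, about 100 g, loose, standing on the bench. The point is its centre, 28 mm above its underside; z up.
- jar_mid (a point): lidded jar: amber glass cylinder with white lid, 40 mm diameter, 60 mm tall, about 120 g, loose, standing on the bench. The point is its centre, 30 mm above its underside; z up.
- post_mid (a point): steel post: upright rod 18 mm diameter on a round foot 34 mm diameter and 8 mm thick, 60 mm tall in all, about 140 g, loose, standing on the bench. The point is on its axis, 30 mm above its underside; z up.
- rack: aluminium rack with a grey end wall, fixed, long along its own y. Origin on the bench surface. Flat base plate with open sides: x from -30 to 30 mm, y from -90 to 100, top face 8 mm above the bench. Fixed end wall 36 mm wide, 50 mm high above the plate, inner face at y = -78. The black stop stands towards +y and slides along y. Things are packed in a row along y between wall and stop.
- stop (a joint): black stop of the rack, in m: how far it is pushed from fully open towards the wall (rack -y). Upright block 36 mm wide, 14 mm thick (y), top 45 mm above the base plate. Front face at rack y = 32 mm minus this value; clear length to the wall 110 mm minus this value (62 mm when snug). About 2 N of friction, stays where left; push it from behind (+y side) with closed fingers.
- tray: white tray, fixed to the bench, 90 mm (x) by 170 mm (y), walls 4 mm thick, rim 18 mm above the bench, floor 6 mm above the bench. Origin at its centre on the bench surface. A cross wall divides it into a larger bay, y from -81 to 13 mm (centre y = -34), and a smaller bay, y from 17 to 81 mm (centre y = 49); both span x from -41 to 41.
- beaker: empty glass beaker, about 68 mm across and 85 mm tall, a bystander to leave alone. Origin at the centre of its underside.
- bottle: white plastic bottle, 68 mm diameter and 120 mm tall, a bystander to leave alone. Origin at the centre of its underside.
Things that resemble listed ones, but are neither listed nor needed, are in the scene too. Leave any black or yellow look-alike of the part that bears post_mid alone.

How it is judged:
By the outcome, as a careful person would: the job done as asked, in the order asked, and still so for the second after the job is handed in, with the robot touching nothing.
It also fails if it takes over 115 s, if anything falls off the work surface, if the arm or the gripper's body presses on something with over 40 N, if the wrist force passes 120 N, or if a joint passes its speed limit or range.

## Working session

There is one attempt and no reset: what is moved stays moved. The work goes in short steps, Python scripts to look and compute and a shell command to move; the robot and the scene stay as the last step left them, time stands still between calls to the robot, and variables do not carry over. Pictures are saved under pics/ and viewed, and the job is handed in when it is done.

```bash
mkdir -p pics; ls; python3 - <<'E'
from rig import sensors, viewer
import cv2
print(sensors.get_obs())
for n in ("side","top","wrist"):
    im,d=viewer.get_image(n); cv2.imwrite(f"pics/{n}0.png",im); print(n,viewer.camera_params(n))
E
```

```text
pics
{'time': 0.0, 'joint_pos': array([ 1.10408480e+00,  2.64791034e-01,  1.60533419e+00, -8.94709615e-06,
        1.27373175e+00, -3.69158718e-02]), 'joint_vel': array([ 0.00015115, -0.00052986, -0.00092682, -0.00017572,  0.00176285,
        0.0011416 ]), 'joint_torque': array([ 1.00943391e-03, -5.02109993e+01, -3.56877565e+01,  7.27558555e-02,
        2.94797646e-02, -1.83562015e-04]), 'eef_pos': array([0.2809588, 0.6129724, 0.237384 ]), 'tcp_rot': array([-0.66981413, -3.06878625,  0.00344736]), 'wrist_force': array([-0.07347712,  0.14907668, -0.17871845]), 'ft_torque': array([0.02511572, 0.00043554, 0.00066465]), 'opening': 0.08843151964385812}
side {'vfov': 55.534455251830046, 'cx': 317.81426979320815, 'cy': 243.69482445123347, 'rvec': array([ 2.095757  , -0.83420516,  0.37984062]), 'tvec': array([-0.37216423,  0.27321497,  0.87453113])}
top {'vfov': 56.403844121966856, 'cx': 325.5159709313951, 'cy': 236.89232998549844, 'rvec': array([ 2.10950327, -2.14844007,  0.19101407]), 'tvec': array([-0.00556714,  0.51277583,  0.80980991])}
wrist {'vfov': 64.3023335216257, 'cx': 323.5851992949217, 'cy': 244.13591995366562, 'rvec': array([-2.44710938, -1.57170096, -0.20888102]), 'tvec': array([-0.67522421, -0.03663936,  0.39042195])}
```

View pics/top0.png

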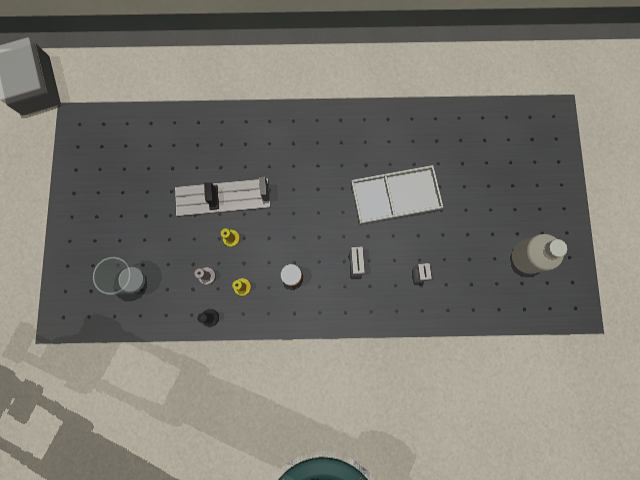

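View pics/side0.png

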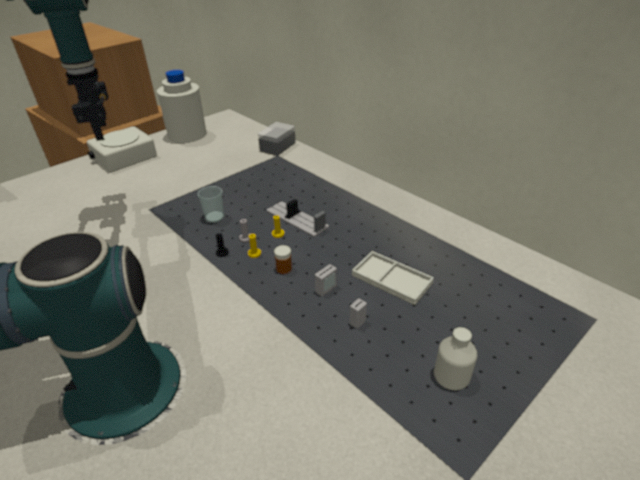

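View pics/wrist0.png

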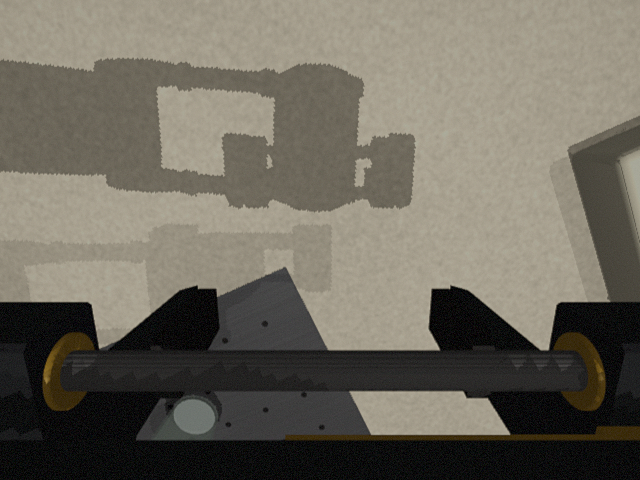

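Top view: rack about (222,197), with the stop at (212,193) and the wall at (264,188). The tray is at (397,193), the jar at (291,275), the wide cassette at (357,262) and the narrow one at (424,271). The grey post is at (205,275), and its look-alikes are yellow at (230,237) and (242,287) and black at (208,318). Next I'll measure.

```bash
cat > h.py <<'E'
from rig import sensors, viewer, job, spot_in, masks_of, mark_of
import cv2, numpy as np
from scipy.spatial.transform import Rotation as R
def cam(n,shape=(480,640)):
    p=viewer.camera_params(n); f=240/np.tan(np.radians(p['vfov']/2))
    return f,p['cx'],p['cy'],R.from_rotvec(p['rvec']).as_matrix(),np.array(p['tvec'])
def world(n,d,uv,c=None):  # uv Nx2 (col,row)
    f,cx,cy,Rm,t=c or cam(n)
    uv=np.asarray(uv); z=d[uv[:,1].astype(int),uv[:,0].astype(int)]
    P=np.c_[(uv[:,0]-cx)/f*z,(uv[:,1]-cy)/f*z,z]
    return (P-t)@Rm
def onz(n,uv,z,c=None):  # ray to plane z
    f,cx,cy,Rm,t=c or cam(n)
    uv=np.atleast_2d(uv).astype(float)
    D=np.c_[(uv[:,0]-cx)/f,(uv[:,1]-cy)/f,np.ones(len(uv))]@Rm
    C=-t@Rm
    return C+D*((z-C[2])/D[:,2])[:,None]
def proj(n,P,c=None):
    f,cx,cy,Rm,t=c or cam(n)
    q=np.atleast_2d(P)@Rm.T+t
    return np.c_[q[:,0]/q[:,2]*f+cx,q[:,1]/q[:,2]*f+cy]
E
python3 - <<'E'
from h import *
im,d=viewer.get_image("top"); c=cam("top")
cv2.imwrite("pics/top_post.png",cv2.resize(im[215:345,170:310],None,fx=5,fy=4.5,interpolation=cv2.INTER_CUBIC))
bench=world("top",d,[[330,230],[100,220],[480,290],[300,140]],c); print("bench",bench.round(4))
for n in ["wide_mid","narrow_mid","jar_mid","post_mid","rack","stop","tray","beaker","bottle"]:
    for m in masks_of(n,"top")[:3]:
        v,u=np.nonzero(m["mask"]); P=world("top",d,np.c_[u,v],c)
        P=P[np.isfinite(P).all(1)]
        z=np.percentile(P[:,2],[5,50,95]).round(3)
        Pt=P[P[:,2]>z[2]-0.008]
        r=cv2.minAreaRect((Pt[:,:2]*1000).astype(np.float32))
        print(n,round(m["p"],2),[int(x) for x in m["pixel"]],len(u),"z",z,"top rect",np.round(r[0],1),np.round(r[1],1),round(r[2],1))
    print("  mark",[(round(m["p"],2),np.round(m["pixel"],1)) for m in mark_of(n,"top")[:3]])
E
```

```text
bench [[ 5.340e-01 -2.430e-02  3.900e-03]
 [ 5.637e-01  4.413e-01  1.100e-03]
 [ 4.088e-01 -3.178e-01  3.000e-04]
 [ 7.275e-01  3.460e-02  1.500e-03]]
wide_mid 0.56 [263, 353] 392 z [0.012 0.057 0.06 ] top rect [422.8 -56.9] [ 38.5 146.5] 68.8
  mark [(0.76, array([265.2, 354.9]))]
narrow_mid 0.87 [272, 421] 288 z [0.012 0.056 0.06 ] top rect [ 411.8 -108.3] [ 31.9 214.2] 19.3
  mark [(0.85, array([270.5, 421.4]))]
jar_mid 0.59 [275, 292] 346 z [0.047 0.061 0.064] top rect [412.7  20.8] [119.6  35.2] 44.7
  mark [(0.65, array([277.1, 290.6]))]
post_mid 0.83 [271, 204] 275 z [0.007 0.013 0.063] top rect [402.1 109.6] [256.7  16.6] 67.9
post_mid 0.67 [316, 208] 238 z [0.007 0.013 0.063] top rect [364.6 103.4] [231.7  14.3] 89.2
post_mid 0.64 [233, 231] 254 z [0.007 0.013 0.063] top rect [447.2  80.9] [252.9  17.2] 51.3
  mark [(0.84, array([316.6, 205.3])), (0.82, array([275. , 200.9])), (0.78, array([234.7, 228.6]))]
  mark [(0.56, array([200. , 223.9]))]
stop 0.74 [194, 210] 338 z [0.011 0.041 0.056] top rect [485.3 110.4] [347.7  29.7] 39.9Traceback (most recent call last):
  File "<stdin>", line 13, in <module>
ValueError: it knows: beaker, bottle, jar_mid, narrow_mid, post_mid, rack, tray, wide_mid
```

View pics/top_post.png

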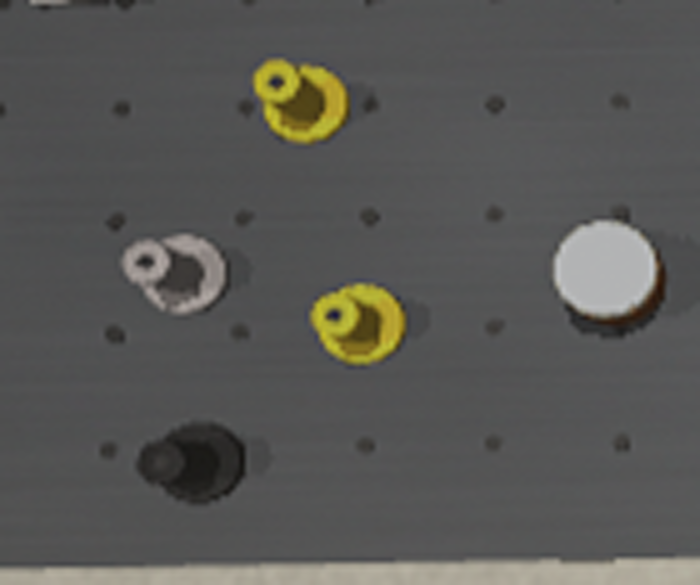

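The grey post, at crop (180,272) and top-image (205,275), is the only steel one. The others are yellow or black, so I take it as post_mid.

```bash
python3 - <<'E'
from h import *
im,d=viewer.get_image("top"); c=cam("top")
def fit(P,name):
    r=cv2.minAreaRect((P[:,:2]*1000).astype(np.float32)); print(name,len(P),"ctr",np.round(r[0],1),"mean",(P[:,:2].mean(0)*1000).round(1),np.round(r[1],1),round(r[2],1),"z",np.median(P[:,2]).round(4))
for n,h in [("wide_mid",.056),("narrow_mid",.056),("jar_mid",.06),("post_mid",.06)]:
    m=masks_of(n,"top")[0]["mask"]; v,u=np.nonzero(m); ok=d[v,u]>.3; u,v=u[ok],v[ok]
    P=world("top",d,np.c_[u,v],c); k=abs(P[:,2]-h)<.009
    fit(onz("top",np.c_[u,v][k],h,c),n)
for n in ["rack","tray"]:
    for m in masks_of(n,"top")[:2]:
        mm=m["mask"]; v,u=np.nonzero(mm); z0=.008 if n=="rack" else .018
        P=onz("top",np.c_[u,v],z0,c); print(m["p"]); fit(P,n)
        print((cv2.boxPoints(cv2.minAreaRect((P[:,:2]*1000).astype(np.float32)))).round(0).tolist())
cv2.imwrite("pics/rackcrop.png",cv2.resize(im[150:290,165:455],None,fx=2.7,fy=2.7,interpolation=cv2.INTER_CUBIC))
E
```

```text
wide_mid 311 ctr [466.1 -73.1] mean [465.8 -73.2] [49.5 22.7] 3.3 z 0.056
narrow_mid 210 ctr [ 443. -197.] mean [ 442.8 -197. ] [30.7 23.7] 6.4 z 0.056
jar_mid 343 ctr [441.5  50.3] mean [441.5  50.6] [37.1 37.1] 89.0 z 0.06
post_mid 76 ctr [366.  211.7] mean [365.9 211.5] [16.6 14.3] 89.0 z 0.06
0.73
rack 2828 ctr [607.5 192.4] mean [606.9 193.2] [ 66.9 192.5] 5.2 z 0.008
[[566.0, 285.0], [583.0, 93.0], [650.0, 100.0], [632.0, 291.0]]
0.61
rack 244 ctr [448.5 221.4] mean [447.6 221.2] [35.6 31.3] 45.2 z 0.008
[[425.0, 220.0], [447.0, 198.0], [472.0, 223.0], [450.0, 245.0]]
0.65
tray 3876 ctr [ 603.5 -159. ] mean [ 602.8 -159. ] [ 95.4 173.3] 9.9 z 0.018
[[542.0, -82.0], [571.0, -253.0], [665.0, -236.0], [636.0, -65.0]]
0.63
tray 280 ctr [ 445.4 -201.1] mean [ 445.3 -201.7] [33.7 33.5] 6.1 z 0.018
[[427.0, -186.0], [430.0, -220.0], [464.0, -216.0], [460.0, -183.0]]
```

View pics/rackcrop.png

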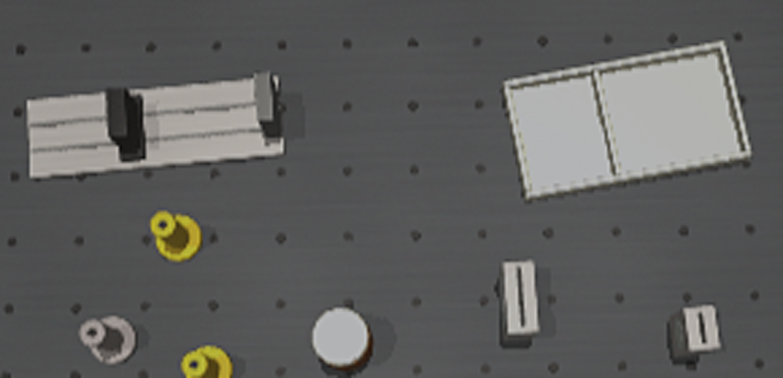

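```bash
cat >> h.py <<'E'
def tool(o=None):
    o=o or sensors.get_obs(); return np.array(o['eef_pos']),R.from_rotvec(o['tcp_rot'])
def Rdown(jaw):  # jaw = world yaw in degrees of tool y axis; z down; chooses nearest half turn
    p,r=tool(); best=None
    for k in (0,180):
        a=np.radians(jaw+k); y=np.array([np.cos(a),np.sin(a),0]); z=np.array([0,0,-1.]); x=np.cross(y,z)
        q=R.from_matrix(np.c_[x,y,z])
        m=(r.inv()*q).magnitude()
        if best is None or m<best[0]: best=(m,q)
    return best[1]
def go(P,jaw):
    p,r=tool(); q=Rdown(jaw)
    s=r.inv().apply(np.array(P)-p); w=(r.inv()*q).as_rotvec(degrees=True)
    print("from",p.round(4),"shift",s.round(4),"turn",w.round(2))
def st():
    o=sensors.get_obs(); p,r=tool(o); y=r.as_matrix()[:,1]
    print("t",round(o['time'],2),"p",p.round(4),"jawyaw",np.degrees(np.arctan2(y[1],y[0])).round(2),"z",r.as_matrix()[:,2].round(4),"op",round(o['opening'],4),"F",o['wrist_force'].round(1),"j",np.round(o['joint_pos'],2))
E
python3 - <<'E'
from h import *
st()
f,cx,cy,Rm,t=cam("wrist"); p,r=tool(); print("cam in tool", r.inv().apply(-t@Rm-p).round(4)); print((r.inv().as_matrix()@Rm.T).round(3))
go([.62,.17,.24],5)
go([.466,-.073,.24],3.3)
E
```

```text
t 1.1 p [0.2813 0.6136 0.2387] jawyaw 65.38 z [-0.  0. -1.] op 0.0883 F [-0.1  0.1 -0.1] j [ 1.1   0.26  1.6   0.    1.27 -0.04]
cam in tool [ 0.0681  0.0012 -0.1472]
[[ 0.001 -0.964 -0.264]
 [ 1.     0.001 -0.   ]
 [ 0.    -0.264  0.964]]
from [0.2813 0.6136 0.2387] shift [-0.4928 -0.2621 -0.0013] turn [ 0.   -0.   60.38]
from [0.2813 0.6136 0.2387] shift [-0.454  -0.5472 -0.0013] turn [ 0.   -0.   62.08]
```

```bash
python3 - <<'E'
from h import *
go([.607,.10,.24],5)
E
```

```text
from [0.2813 0.6136 0.2387] shift [-0.5101 -0.3312 -0.0013] turn [ 0.   -0.   60.38]
```

```bash
python3 -m handwheel '[-0.51,-0.331,0,0,0,60.4,-1,-0.51,-0.331,0,0,0,60.4,-1,-0.51,-0.331,0,0,0,60.4,-1,-0.51,-0.331,0,0,0,60.4,-1,-0.51,-0.331,0,0,0,60.4,-1]'; python3 - <<'E'
from h import *
go([.607,.10,.24],5)
E
```

```text
time: 1.52
eef_pos: [0.3934, 0.4362, 0.2388]
tcp_rot: [1.588, 2.71, 0.001]
wrist_force: [0.2, 0.5, -1.2]
opening: 0.0877
from [0.3934 0.4362 0.2388] shift [-0.3977  0.022  -0.0012] turn [ 2.000e-02 -1.000e-02  2.426e+01]
```

```bash
python3 -m handwheel '[-0.397,0.022,0,0,0,24.3,-1,-0.397,0.022,0,0,0,24.3,-1,-0.397,0.022,0,0,0,24.3,-1,-0.397,0.022,0,0,0,24.3,-1,-0.397,0.022,0,0,0,24.3,-1]'; python3 - <<'E'
from h import *
go([.607,.10,.24],5)
E
```

```text
time: 1.93
eef_pos: [0.5063, 0.2606, 0.2391]
tcp_rot: [2.119, 2.319, 0.001]
wrist_force: [0.5, 0.5, -0.9]
opening: 0.088
from [0.5063 0.2606 0.2391] shift [-0.169   0.0859 -0.0009] turn [ 0.05 -0.02  0.14]
```

```bash
python3 -m handwheel '[-0.169,0.085,0,0,0,0,-1,-0.169,0.085,0,0,0,0,-1,-0.169,0.085,0,0,0,0,-1,-0.169,0.085,0,0,0,0,-1,-0.169,0.085,0,0,0,0,-1]'; python3 - <<'E'
from h import *
go([.607,.10,.24],5); st()
im,d=viewer.get_image("wrist"); cv2.imwrite("pics/w1.png",im); np.save("w1.npy",d)
E
```

```text
time: 2.35
eef_pos: [0.6076, 0.098, 0.2389]
tcp_rot: [2.119, 2.317, -0.0]
wrist_force: [0.2, 0.3, -0.8]
opening: 0.0882
from [0.6076 0.098  0.2389] shift [ 0.0021 -0.0004 -0.0011] turn [0.07 0.09 0.12]
t 2.35 p [0.6076 0.098  0.2389] jawyaw 5.12 z [ 0.0014 -0.0014 -1.    ] op 0.0882 F [ 0.2  0.3 -0.8] j [ 0.12  0.15  1.74 -0.    1.25  0.03]
```

View pics/w1.png

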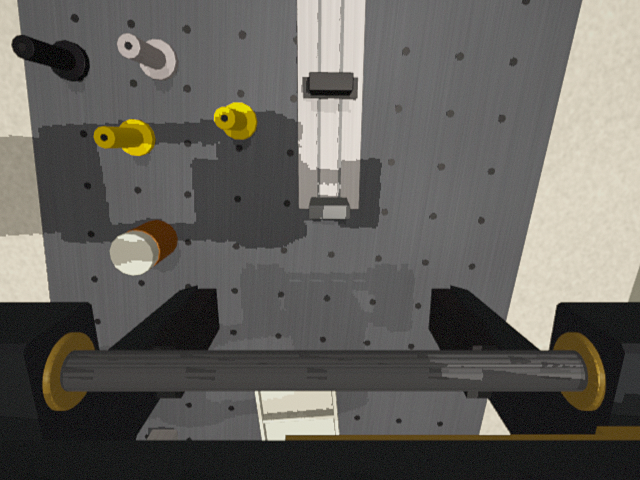

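Wrist view: the rack plate spans columns about 299–363, its wall is at about (329,208) and the stop at (330,84). The steel post is at about (150,55), the jar at (145,245). I'll fit the rack from depth and colour.

```bash
python3 - <<'E'
from h import *
im,d=viewer.get_image("wrist"); c=cam("wrist")
V,U=np.mgrid[0:300,0:640]; uv=np.c_[U.ravel(),V.ravel()]
P=world("wrist",d,uv,c)*1000; ok=d[V.ravel(),U.ravel()]>.1
B=P[ok]; B0=B[(abs(B[:,2])<15)]; print("bench z median", np.median(B0[:,2]).round(2), "spread", np.percentile(B0[:,2],[5,25,75,95]).round(1))
hsv=cv2.cvtColor(im,cv2.COLOR_BGR2HSV)
# plate edges by rows: subpixel brightness edges
g=cv2.cvtColor(im,cv2.COLOR_BGR2GRAY).astype(float)
for row in (20,40,60,120,140,155):
    r=g[row]; dif=np.abs(np.gradient(cv2.GaussianBlur(r[None],(5,1),0)[0]))
    l=290+np.argmax(dif[290:312]); rr=352+np.argmax(dif[352:375]); 
    w=onz("wrist",[[l,row],[rr,row]],.008,c)*1000
    print(row,l,rr,w[:,:2].round(1).tolist(),"width",np.linalg.norm(w[0]-w[1]).round(1))
reg=(P[:,0]>560)&(P[:,0]<660)&(P[:,1]>70)&(P[:,1]<310)&ok
for nm,lo,hi in (("walltop",52,64),("stoptop",46,58),("plate",4,12)):
    k=reg&(P[:,2]>lo)&(P[:,2]<hi)
    if nm=="walltop": k&=P[:,1]<150
    if nm=="stoptop": k&=P[:,1]>170
    Q=P[k]; print(nm,len(Q),np.median(Q,0).round(1), cv2.minAreaRect(Q[:,:2].astype(np.float32)))
cv2.imwrite("pics/w1c.png",cv2.resize(im[0:230,270:390],None,fx=4.5,fy=2.6,interpolation=cv2.INTER_CUBIC))
E
```

```text
bench z median 1.66 spread [0.  1.  2.4 9.2]
20 295 363 [[567.7, 266.1], [627.6, 271.3]] width 60.1
40 295 362 [[568.8, 250.1], [628.5, 255.4]] width 59.9
60 295 361 [[569.9, 233.8], [629.5, 239.0]] width 59.8
120 296 360 [[574.4, 182.2], [634.4, 187.5]] width 60.3
140 297 359 [[576.5, 164.2], [635.5, 169.3]] width 59.2
155 297 358 [[577.5, 150.2], [636.1, 155.4]] width 58.8
walltop 602 [609.9 109.9  59.1] ((610.21337890625, 109.82774353027344), (35.820064544677734, 11.877504348754883), 5.165409564971924)
stoptop 882 [601.8 214.5  54.4] ((601.9163208007812, 214.88247680664062), (35.72000503540039, 13.877488136291504), 4.548027992248535)
plate 11391 [602.5 196.3   9.5] ((609.8704223632812, 182.61749267578125), (208.89491271972656, 97.53791809082031), 89.75689697265625)
```

View pics/w1c.png

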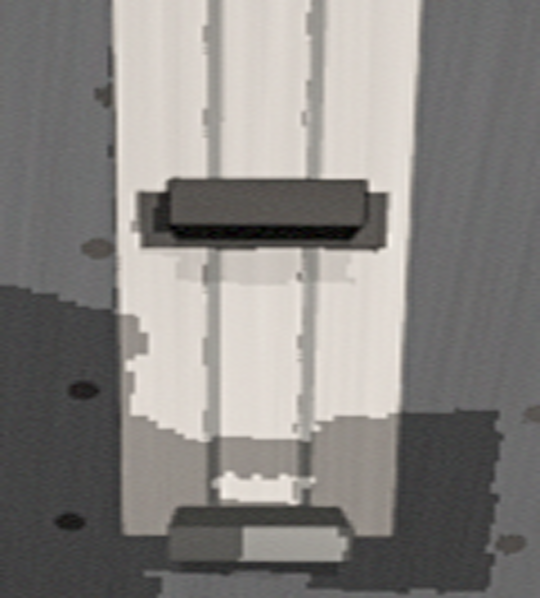

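```bash
python3 - <<'E'
from h import *
im,d=viewer.get_image("wrist"); c=cam("wrist")
for n,zt in (("jar_mid",.06),("post_mid",.06)):
    for m in masks_of(n,"wrist"):
        v,u=np.nonzero(m["mask"]); ok=d[v,u]>.1; u,v=u[ok],v[ok]; P=world("wrist",d,np.c_[u,v],c); k=abs(P[:,2]-zt-.0015)<.004
        if k.sum()<10: continue
        Q=onz("wrist",np.c_[u,v][k],zt,c)[:,:2]*1000
        (x,y),r=cv2.minEnclosingCircle(Q.astype(np.float32)); print(n,round(m["p"],2),m["pixel"],k.sum(),"circle",round(x,1),round(y,1),round(r,1),"mean",Q.mean(0).round(1),"col",im[v,u].mean(0).round())
go([.49,-.15,.22],4)
E
```

```text
jar_mid 0.67 [247.8, 145.5] 1453 circle 439.2 54.5 20.2 mean [439.1  54.9] col [106. 129. 144.]
post_mid 0.96 [53.0, 153.5] 500 circle 444.2 224.0 9.8 mean [444.2 224.2] col [129. 134. 142.]
post_mid 0.79 [58.7, 58.9] 524 circle 363.2 216.3 10.4 mean [362.9 215.9] col [22. 22. 23.]
post_mid 0.72 [122.0, 237.8] 408 circle 519.0 177.7 9.2 mean [518.8 177.8] col [  4. 136. 158.]
post_mid 0.63 [140.0, 128.9] 413 circle 421.5 153.9 9.5 mean [421.4 153.8] col [  2. 126. 150.]
post_mid 0.34 [245.8, 142.9] 1455 circle 439.2 54.5 20.2 mean [439.   54.9] col [107. 130. 145.]
from [0.6052 0.1024 0.2386] shift [-0.2408 -0.1378  0.0185] turn [-0.04 -0.04  1.25]
```

```bash
python3 - <<'E'
from h import *
st()
c=cam("wrist"); im,d=viewer.get_image("wrist"); st(); c2=cam("wrist"); print("camdiff",np.abs(c[4]-c2[4]).max())
m=[x for x in masks_of("jar_mid","wrist")][0]["mask"]
v,u=np.nonzero(m); ok=d[v,u]>.1; u,v=u[ok],v[ok]; P=world("wrist",d,np.c_[u,v],c); k=abs(P[:,2]-.0615)<.004
Q=onz("wrist",np.c_[u,v][k],.06,c)[:,:2]*1000
print(cv2.minEnclosingCircle(Q.astype(np.float32)))
V,U=np.mgrid[0:300,0:640]; uv=np.c_[U.ravel(),V.ravel()]
P=world("wrist",d,uv,c)*1000; ok=d[V.ravel(),U.ravel()]>.1
reg=(P[:,0]>560)&(P[:,0]<660)&(P[:,1]>70)&(P[:,1]<310)&ok
for nm,lo,hi in (("walltop",52,64),("stoptop",46,58)):
    k=reg&(P[:,2]>lo)&(P[:,2]<hi)
    k&=(P[:,1]<150) if nm=="walltop" else (P[:,1]>170)
    Q=P[k]; print(nm,len(Q), cv2.minAreaRect(Q[:,:2].astype(np.float32)), "onz", cv2.minAreaRect((onz("wrist",uv[k],.058 if nm=="walltop" else .053,c)[:,:2]*1000).astype(np.float32)))
E
```

```text
t 2.6 p [0.6052 0.1024 0.2386] jawyaw 5.25 z [-7.e-04  6.e-04 -1.e+00] op 0.0882 F [ 0.1 -0.3 -0.2] j [0.13 0.15 1.74 0.   1.25 0.03]
t 2.65 p [0.605  0.1029 0.2386] jawyaw 5.31 z [-6.e-04  5.e-04 -1.e+00] op 0.0884 F [ 0.4 -0.2 -0. ] j [0.13 0.15 1.74 0.   1.25 0.03]
camdiff 0.00013936432609249969
((440.56292724609375, 53.18061828613281), 19.729555130004883)
walltop 620 ((611.9088134765625, 106.53785705566406), (35.86191940307617, 12.083296775817871), 4.827252388000488) onz ((611.8961181640625, 106.82666778564453), (35.950679779052734, 12.433266639709473), 5.295445442199707)
stoptop 863 ((603.601806640625, 212.0), (35.97013854980469, 14.009459495544434), 5.102795600891113) onz ((603.6639404296875, 211.75607299804688), (35.74576187133789, 14.409199714660645), 5.269547462463379)
```

```bash
python3 -m handwheel '[-0.24,-0.138,0.018,0,0,1,-1,-0.24,-0.138,0.018,0,0,1,-1,-0.24,-0.138,0.018,0,0,1,-1,-0.24,-0.138,0.018,0,0,1,-1,-0.24,-0.138,0.018,0,0,1,-1]';  python3 - <<'E'
from h import *
go([.49,-.15,.22],4)
E
```

```text
time: 3.12
eef_pos: [0.5179, -0.0867, 0.2253]
tcp_rot: [2.133, 2.306, 0.001]
wrist_force: [0.6, -0.3, 0.4]
opening: 0.0877
from [ 0.5179 -0.0867  0.2253] shift [-0.0609 -0.0327  0.0053] turn [0.03 0.   0.46]
```

```bash
cat >> h.py <<'E'
def topface(n,camn,zt,band=.006,idx=0,col=None):
    st(); c=cam(camn); im,d=viewer.get_image(camn); c2=cam(camn); print("camdrift",np.abs(c[4]-c2[4]).max().round(5))
    for m in masks_of(n,camn)[:3]:
        v,u=np.nonzero(m["mask"]); ok=d[v,u]>.1; u,v=u[ok],v[ok]; P=world(camn,d,np.c_[u,v],c); k=abs(P[:,2]-zt-.0015)<band
        if k.sum()<10: continue
        Q=onz(camn,np.c_[u,v][k],zt,c)[:,:2]*1000
        r=cv2.minAreaRect(Q.astype(np.float32)); (x,y),rr=cv2.minEnclosingCircle(Q.astype(np.float32))
        print(n,round(m["p"],2),np.round(m["pixel"]),k.sum(),"rect",np.round(r[0],1),np.round(r[1],1),round(r[2],1),"circ",round(x,1),round(y,1),round(rr,1))
    return im,d,c
E
python3 -m handwheel '[-0.061,-0.033,0.005,0,0,0.5,-1,-0.061,-0.033,0.005,0,0,0.5,-1,-0.061,-0.033,0.005,0,0,0.5,-1,-0.061,-0.033,0.005,0,0,0.5,-1,-0.061,-0.033,0.005,0,0,0.5,-1]';  python3 - <<'E'
from h import *
st()
for n in ("wide_mid","narrow_mid"): im,d,c=topface(n,"wrist",.056)
cv2.imwrite("pics/w2.png",im)
E
```

```text
time: 3.53
eef_pos: [0.491, -0.1491, 0.2205]
tcp_rot: [2.146, 2.294, 0.001]
wrist_force: [0.1, -0.2, -1.3]
opening: 0.088
t 3.53 p [ 0.491  -0.1491  0.2205] jawyaw 3.81 z [ 8.e-04  5.e-04 -1.e+00] op 0.088 F [ 0.1 -0.2 -1.3] j [-0.34 -0.03  1.97  0.    1.21 -0.41]
t 3.53 p [ 0.491  -0.1491  0.2205] jawyaw 3.81 z [ 8.e-04  5.e-04 -1.e+00] op 0.088 F [ 0.1 -0.2 -1.3] j [-0.34 -0.03  1.97  0.    1.21 -0.41]
camdrift 0.00022
wide_mid 0.7 [130. 297.] 1874 rect [465.4 -72.4] [50. 22.] 2.8 circ 465.5 -72.6 26.5
t 3.63 p [ 0.4913 -0.1488  0.2205] jawyaw 3.89 z [ 6.e-04  3.e-04 -1.e+00] op 0.0883 F [0.7 0.2 1. ] j [-0.34 -0.03  1.97  0.    1.21 -0.41]
camdrift 0.00015
narrow_mid 0.83 [270. 265.] 874 rect [ 442.1 -196. ] [30.1 22.9] 3.9 circ 441.7 -195.1 18.1
```

View pics/w2.png

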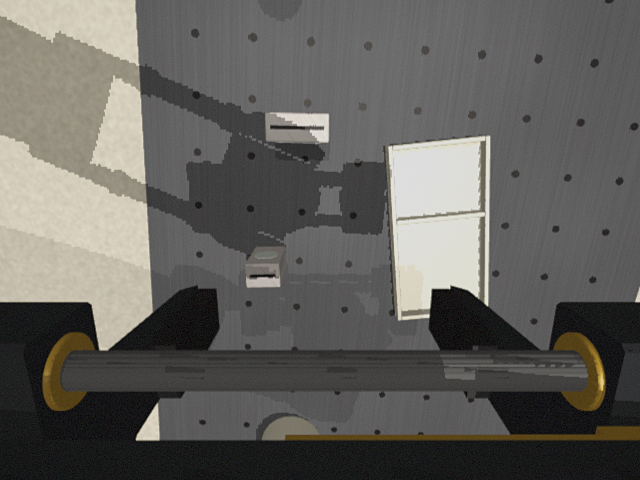

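Wrist view: the wide cassette is at (297,128), the narrow one at (265,268) and the tray at about (440,228). I'll measure the tray corners from this picture, then go for the wide cassette.

```bash
python3 - <<'E'
from h import *
c=cam("wrist"); im,d=viewer.get_image("wrist")
hs=cv2.cvtColor(im,cv2.COLOR_BGR2GRAY)
b=((hs>150)).astype(np.uint8); b[:, :375]=0; b[322:]=0; b[:130]=0
b=cv2.morphologyEx(b,cv2.MORPH_CLOSE,np.ones((7,7)))
n,l,s,_=cv2.connectedComponentsWithStats(b); k=1+np.argmax(s[1:,4]); v,u=np.nonzero(l==k)
print(s[k]); Q=onz("wrist",np.c_[u,v],.018,c)[:,:2]*1000
Q=Q[Q[:,1]>-230]
r=cv2.minAreaRect(Q.astype(np.float32)); print(r, cv2.boxPoints(r).round(1).tolist())
E=onz("wrist",[[387,147],[490,137],[395,220],[486,212]],.018,c)*1000; print(E.round(1).tolist())
go([.4654,-.0725,.13],2.8); go([.4654,-.0725,.011],2.8)
E
```

```text
[  388   135   103   185 15634]
((602.2371215820312, -154.0128631591797), (90.17031860351562, 163.27862548828125), 9.764650344848633) [[544.0, -81.19999694824219], [571.7000122070312, -242.10000610351562], [660.5, -226.8000030517578], [632.7999877929688, -65.9000015258789]]
[[543.4, -82.6, 18.0], [633.0, -67.9, 18.0], [558.2, -147.8, 18.0], [641.6, -134.5, 18.0]]
from [ 0.4912 -0.1491  0.2203] shift [ 0.0782 -0.0206  0.0903] turn [ 0.01 -0.01  1.09]
from [ 0.4912 -0.1491  0.2203] shift [ 0.0782 -0.0206  0.2093] turn [ 0.01 -0.01  1.09]
```

```bash
python3 -m handwheel '[0.078,-0.0205,0.02,0,0,1.1,-1,0.078,-0.0205,0.06,0,0,1.1,-1,0.078,-0.0205,0.1,0,0,1.1,-1,0.078,-0.0205,0.13,0,0,1.1,-1,0.078,-0.0205,0.13,0,0,1.1,-1]';  python3 - <<'E'
from h import *
go([.4654,-.0725,.011],2.8)
E
```

```text
time: 4.2
eef_pos: [0.4591, -0.071, 0.0837]
tcp_rot: [-2.159, -2.268, 0.01]
wrist_force: [-2.4, 0.1, -1.0]
opening: 0.0882
from [ 0.4591 -0.071   0.0837] shift [-0.002   0.0071  0.0726] turn [-0.68 -0.19  0.02]
```

```bash
python3 -m handwheel '[0,0,0,0,0,0,-1,0,0,0,0,0,0,-1]';  python3 - <<'E'
from h import *
go([.4654,-.0725,.011],2.8)
E
```

```text
time: 4.37
eef_pos: [0.4661, -0.0739, 0.0913]
tcp_rot: [2.168, 2.273, 0.0]
wrist_force: [0.6, 0.2, -0.0]
opening: 0.088
from [ 0.4661 -0.0739  0.0913] shift [ 0.0014 -0.0007  0.0803] turn [ 0.04  0.02 -0.1 ]
```

```bash
python3 -m handwheel '[0.001,-0.0005,0.03,0,0,0,-1,0.001,-0.0005,0.06,0,0,0,-1,0.001,-0.0005,0.08,0,0,0,-1,0.001,-0.0005,0.08,0,0,0,-1,0.001,-0.0005,0.08,0,0,0,-1]';  python3 - <<'E'
from h import *
go([.4654,-.0725,.011],2.8)
E
python3 -m handwheel '[0,0,0,0,0,0,0.2,0,0,0,0,0,0,0.4,0,0,0,0,0,0,0.6,0,0,0,0,0,0,0.6,0,0,0,0,0,0,0.6]' 20;  python3 - <<'E'
from h import *
st()
E
```

```text
time: 4.78
eef_pos: [0.4663, -0.0736, 0.0118]
tcp_rot: [2.169, 2.271, 0.002]
wrist_force: [-0.0, 0.1, -0.1]
opening: 0.0882
from [ 0.4663 -0.0736  0.0118] shift [ 0.0011 -0.0008  0.0008] turn [ 0.1   0.03 -0.17]
time: 5.2
eef_pos: [0.4652, -0.073, 0.0111]
tcp_rot: [2.168, 2.271, 0.001]
wrist_force: [0.8, -0.2, -0.2]
opening: 0.0571
t 5.2 p [ 0.4652 -0.073   0.0111] jawyaw 2.66 z [ 1.6e-03 -3.0e-04 -1.0e+00] op 0.0571 F [ 0.8 -0.2 -0.2] j [-0.21  0.15  2.22 -0.    0.77 -0.26]
```

```bash
python3 -m handwheel '[0,0,0,0,0,0,1,0,0,0,0,0,0,1,0,0,0,0,0,0,1,0,0,0,0,0,0,1]' 20;  python3 - <<'E'
from h import *
st(); print(.6088,.1267)
O=np.array([604.4,190.4]);a=np.radians(5.1);xh=np.array([np.cos(a),np.sin(a)]);yh=np.array([-np.sin(a),np.cos(a)])
for y in (-67,-64,-40,-36): print(y,(O+y*yh).round(1))
E
```

```text
time: 5.53
eef_pos: [0.4649, -0.0729, 0.0107]
tcp_rot: [2.169, 2.272, 0.0]
wrist_force: [-0.4, -0.2, 6.0]
opening: 0.0497
t 5.53 p [ 0.4649 -0.0729  0.0107] jawyaw 2.66 z [ 6.e-04 -1.e-04 -1.e+00] op 0.0497 F [-0.4 -0.2  6. ] j [-0.21  0.15  2.22 -0.    0.77 -0.25]
0.6088 0.1267
-67 [610.4 123.7]
-64 [610.1 126.7]
-40 [608.  150.6]
-36 [607.6 154.5]
```

```bash
python3 -m handwheel '[0,0,-0.03,0,0,0,1,0,0,-0.07,0,0,0,1,0,0,-0.11,0,0,0,1,0,0,-0.11,0,0,0,1]';  python3 - <<'E'
from h import *
st(); go([.6101,.1267,.12],5.1)
E
```

```text
time: 5.87
eef_pos: [0.4698, -0.0739, 0.1275]
tcp_rot: [2.162, 2.265, 0.011]
wrist_force: [2.5, -0.5, -0.8]
opening: 0.0497
t 5.87 p [ 0.4698 -0.0739  0.1275] jawyaw 2.67 z [ 0.0124 -0.0026 -0.9999] op 0.0497 F [ 2.5 -0.5 -0.8] j [-0.21 -0.02  2.14  0.    1.01 -0.26]
from [ 0.4698 -0.0739  0.1275] shift [0.1939 0.1494 0.0087] turn [ 0.7   0.19 -2.43]
```

```bash
python3 -m handwheel '[0.194,0.153,0,0,0,-2.4,1,0.194,0.153,0,0,0,-2.4,1,0.194,0.153,0,0,0,-2.4,1,0.194,0.153,0,0,0,-2.4,1,0.194,0.153,0,0,0,-2.4,1]';  python3 - <<'E'
from h import *
st(); go([.6101,.1267,.12],5.1)
E
python3 -m handwheel '[0.035,0.028,0,0,0,0,1,0.035,0.028,0,0,0,0,1,0.035,0.028,0,0,0,0,1,0.035,0.028,0,0,0,0,1]';  python3 - <<'E'
from h import *
st(); go([.6101,.1267,.02],5.1)
E
```

```text
time: 6.28
eef_pos: [0.5858, 0.0981, 0.1188]
tcp_rot: [-2.121, -2.316, 0.002]
wrist_force: [0.6, -1.0, -0.8]
opening: 0.0494
t 6.28 p [0.5858 0.0981 0.1188] jawyaw 5.06 z [-1.8e-03 -3.0e-04 -1.0e+00] op 0.0494 F [ 0.6 -1.  -0.8] j [ 0.12  0.22  1.9  -0.    1.03  0.04]
from [0.5858 0.0981 0.1188] shift [ 0.0263  0.0268 -0.0013] turn [-0.1   0.01 -0.04]
time: 6.62
eef_pos: [0.6092, 0.1337, 0.1184]
tcp_rot: [-2.119, -2.317, 0.005]
wrist_force: [-0.7, -0.8, -2.5]
opening: 0.0495
t 6.62 p [0.6092 0.1337 0.1184] jawyaw 5.13 z [-0.0033 -0.0011 -1.    ] op 0.0495 F [-0.7 -0.8 -2.5] j [ 0.18  0.27  1.83 -0.    1.05  0.09]
from [0.6092 0.1337 0.1184] shift [-0.007   0.0006  0.0984] turn [-0.19  0.05  0.03]
```

```bash
python3 -m handwheel '[-0.007,0.0005,0,0,0,0,1,-0.007,0.0005,0.03,0,0,0,1,-0.007,0.0005,0.05,0,0,0,1,-0.007,0.0005,0.05,0,0,0,1,-0.007,0.0005,0.05,0,0,0,1]';  python3 - <<'E'
from h import *
st(); go([.6101,.1267,.02],5.1)
im,d=viewer.get_image("top"); cv2.imwrite("pics/t3.png",cv2.resize(im[150:260,160:300],None,fx=5,fy=5,interpolation=cv2.INTER_CUBIC))
im,d=viewer.get_image("side"); cv2.imwrite("pics/s3.png",cv2.resize(im[150:270,220:380],None,fx=5,fy=5,interpolation=cv2.INTER_CUBIC))
E
```

```text
time: 7.03
eef_pos: [0.6095, 0.1249, 0.0688]
tcp_rot: [-2.122, -2.314, 0.006]
wrist_force: [0.6, -0.1, -1.9]
opening: 0.0496
t 7.03 p [0.6095 0.1249 0.0688] jawyaw 4.95 z [-0.0042 -0.001  -1.    ] op 0.0496 F [ 0.6 -0.1 -1.9] j [ 0.16  0.32  1.87 -0.    0.96  0.08]
from [0.6095 0.1249 0.0688] shift [0.0018 0.001  0.0488] turn [-0.24  0.03 -0.15]
```

View pics/s3.png

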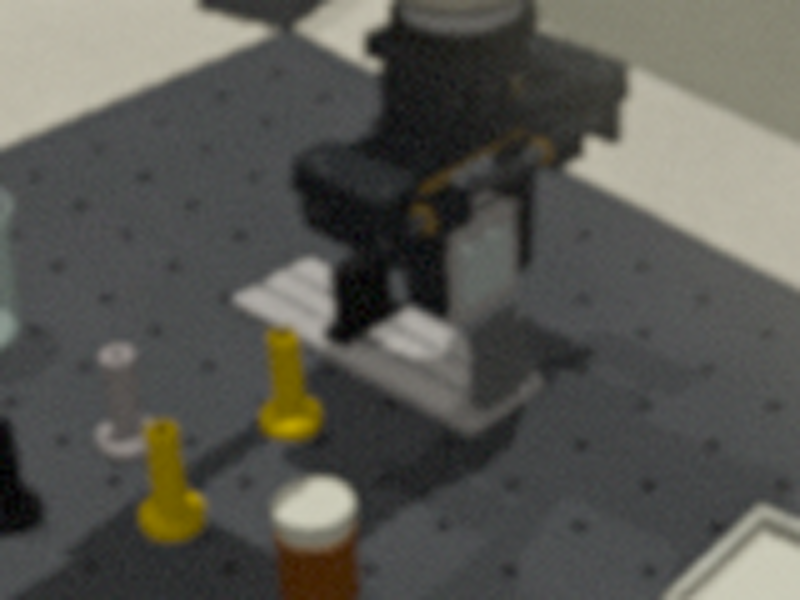

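The cassette is held upright just behind the rack wall, at about (480,250) in the crop. I'll add some wall clearance and descend.

```bash
python3 -m handwheel '[0.005,0.001,0,0,0,-0.1,1,0.005,0.001,0,0,0,-0.1,1,0.005,0.001,0.02,0,0,-0.1,1,0.005,0.001,0.035,0,0,-0.1,1,0.005,0.001,0.035,0,0,-0.1,1]';  python3 - <<'E'
from h import *
st(); go([.6101,.130,.019],5.1)
E
```

```text
time: 7.55
eef_pos: [0.6104, 0.132, 0.0331]
tcp_rot: [-2.117, -2.318, 0.005]
wrist_force: [-1.1, -0.1, -2.6]
opening: 0.0496
t 7.55 p [0.6104 0.132  0.0331] jawyaw 5.19 z [-3.8e-03 -7.0e-04 -1.0e+00] op 0.0496 F [-1.1 -0.1 -2.6] j [ 0.17  0.37  1.88 -0.    0.9   0.08]
from [0.6104 0.132  0.0331] shift [-0.0019 -0.0004  0.0141] turn [-0.22  0.02  0.09]
```

```bash
python3 -m handwheel '[0,-0.0003,0.006,0.2,0,0,1,0,-0.0003,0.01,0.2,0,0,1,0,-0.0003,0.0135,0.2,0,0,1,0,-0.0003,0.0135,0.2,0,0,1,0,-0.0003,0.0135,0.2,0,0,1]';  python3 - <<'E'
from h import *
st(); go([.6104,.1237,.019],5.1)
E
```

```text
time: 7.97
eef_pos: [0.6122, 0.1321, 0.022]
tcp_rot: [-2.118, -2.318, 0.004]
wrist_force: [-0.1, -0.3, -1.2]
opening: 0.0499
t 7.97 p [0.6122 0.1321 0.022 ] jawyaw 5.17 z [-3.1e-03 -3.0e-04 -1.0e+00] op 0.0499 F [-0.1 -0.3 -1.2] j [0.17 0.39 1.88 0.   0.88 0.08]
from [0.6122 0.1321 0.022 ] shift [-0.0082 -0.0025  0.003 ] turn [-0.18 -0.    0.07]
```

```bash
python3 -m handwheel '[0,-0.001,0.0005,0,0,0,1,0,-0.001,0.0005,0,0,0,1,0,-0.001,0.0005,0,0,0,1]';  python3 - <<'E'
from h import *
st(); go([.6104,.1237,.019],5.1)
E
```

```text
time: 8.22
eef_pos: [0.6111, 0.1319, 0.0215]
tcp_rot: [-2.118, -2.318, 0.004]
wrist_force: [-0.1, 0.2, -2.6]
opening: 0.0498
t 8.22 p [0.6111 0.1319 0.0215] jawyaw 5.16 z [-3.1e-03 -3.0e-04 -1.0e+00] op 0.0498 F [-0.1  0.2 -2.6] j [0.17 0.39 1.88 0.   0.88 0.08]
from [0.6111 0.1319 0.0215] shift [-0.0081 -0.0014  0.0025] turn [-0.18 -0.    0.06]
```

```bash
python3 -m handwheel '[0,-0.0005,0.001,0.2,0,0,1,0,-0.0005,0.002,0.2,0,0,1,0,-0.0005,0.002,0.2,0,0,1]';  python3 - <<'E'
from h import *
st(); go([.6104,.1237,.019],5.1)
E
```

```text
time: 8.47
eef_pos: [0.6103, 0.1318, 0.019]
tcp_rot: [-2.116, -2.316, 0.008]
wrist_force: [1.1, -0.3, -2.2]
opening: 0.0497
t 8.47 p [0.6103 0.1318 0.019 ] jawyaw 5.16 z [-7.3e-03 -7.0e-04 -1.0e+00] op 0.0497 F [ 1.1 -0.3 -2.2] j [0.17 0.39 1.88 0.   0.88 0.08]
from [0.6103 0.1318 0.019 ] shift [-0.0081 -0.0007 -0.    ] turn [-0.42  0.    0.06]
```

```bash
python3 -m handwheel '[-0.002,0,0,-0.4,0,0,1,-0.004,0,0.0005,-0.4,0,0,1,-0.006,0,0.0005,-0.4,0,0,1,-0.006,0,0.0005,-0.4,0,0,1]';  python3 - <<'E'
from h import *
st(); go([.6106,.1237,.019],5.1)
E
```

```text
time: 8.8
eef_pos: [0.611, 0.1254, 0.0187]
tcp_rot: [2.119, 2.319, -0.0]
wrist_force: [0.5, -1.0, -2.5]
opening: 0.05
t 8.8 p [0.611  0.1254 0.0187] jawyaw 5.15 z [-0.e+00 -3.e-04 -1.e+00] op 0.05 F [ 0.5 -1.  -2.5] j [ 0.16  0.39  1.89 -0.    0.87  0.07]
from [0.611  0.1254 0.0187] shift [-0.0017 -0.0005 -0.0003] turn [-0.    0.01  0.05]
```

```bash
for i in 1 2; do python3 -m handwheel '[-0.001,0,0,0,0,0,1,-0.001,0,0,0,0,0,1]' | egrep 'pos|force'; done; python3 - <<'E'
from h import *
st()
E
```

```text
eef_pos: [0.6111, 0.1246, 0.0187]
wrist_force: [-0.5, 0.2, -2.0]
eef_pos: [0.6112, 0.1238, 0.0187]
wrist_force: [-0.1, 0.4, -1.0]
t 9.13 p [0.6112 0.1238 0.0187] jawyaw 5.17 z [ 1.e-04 -1.e-04 -1.e+00] op 0.0499 F [-0.1  0.4 -1. ] j [ 0.16  0.38  1.89 -0.    0.87  0.07]
```

```bash
for i in 1 2; do python3 -m handwheel '[-0.001,0,0,0,0,0,1,-0.001,0,0,0,0,0,1,-0.001,0,0,0,0,0,1]' | egrep 'pos|force'; done; python3 - <<'E'
from h import *
st()
E
```

```text
eef_pos: [0.6113, 0.123, 0.0187]
wrist_force: [-0.7, -0.4, -1.2]
eef_pos: [0.6113, 0.123, 0.0188]
wrist_force: [-0.2, 5.8, -1.8]
t 9.63 p [0.6113 0.123  0.0188] jawyaw 5.14 z [ 1.0e-04  1.5e-03 -1.0e+00] op 0.0501 F [-0.2  5.8 -1.8] j [0.16 0.38 1.89 0.   0.87 0.07]
```

```bash
python3 -m handwheel '[0.0008,-0.0008,0.0005,0,0,0,1,0.0008,-0.0008,0.001,0,0,0,1,0.0008,-0.0008,0.001,0,0,0,1]' | egrep 'pos|force'; python3 -m handwheel '[0,0,0.001,0,0,0,1,0,0,0.001,0,0,0,1]' | egrep 'pos|force'; python3 - <<'E'
from h import *
st()
E
```

```text
eef_pos: [0.6113, 0.123, 0.0187]
wrist_force: [-0.2, 2.5, 4.1]
eef_pos: [0.6113, 0.123, 0.0187]
wrist_force: [-3.2, 2.0, 9.1]
t 10.05 p [0.6113 0.123  0.0187] jawyaw 5.16 z [ 1.2e-03  5.0e-04 -1.0e+00] op 0.0496 F [-3.2  2.   9.1] j [0.16 0.38 1.89 0.   0.87 0.07]
```

```bash
python3 -m handwheel '[0.0005,0,-0.003,0,0,0,1,0.0005,-0.0005,-0.003,0,0,0,1,0.0005,-0.0005,-0.003,0,0,0,1,0.0005,-0.0005,-0.001,0,0,0,1,0.0005,-0.0005,-0.001,0,0,0,1]' | egrep 'pos|force';  python3 - <<'E'
from h import *
st()
E
```

```text
eef_pos: [0.6098, 0.1228, 0.0186]
wrist_force: [-3.2, 0.7, 8.7]
t 10.47 p [0.6098 0.1228 0.0186] jawyaw 5.17 z [-9.e-04 -4.e-04 -1.e+00] op 0.0496 F [-3.2  0.7  8.7] j [ 0.16  0.38  1.89 -0.    0.87  0.07]
```

```bash
python3 -m handwheel '[0,0,-0.001,0,0,0,1,0,0,-0.001,0,0,0,-0.2,0,0,-0.001,0,0,0,-0.4,0,0,-0.001,0,0,0,-0.7,0,0,-0.001,0,0,0,-0.7]' ; python3 -m handwheel '[0,0,-0.02,0,0,0,-1,0,0,-0.05,0,0,0,-1,0,0,-0.09,0,0,0,-1,0,0,-0.13,0,0,0,-1,0,0,-0.16,0,0,0,-1]'; python3 - <<'E'
from h import *
st(); go([.4406,.0532,.17],5.1); go([.5,-.02,.2],5.1)
E
```

```text
time: 10.88
eef_pos: [0.6098, 0.1229, 0.0183]
tcp_rot: [-2.119, -2.319, 0.001]
wrist_force: [-0.7, 0.3, -0.1]
opening: 0.0712
time: 11.3
eef_pos: [0.6108, 0.1231, 0.1819]
tcp_rot: [2.118, 2.318, 0.003]
wrist_force: [0.4, 0.0, 0.0]
opening: 0.0881
t 11.3 p [0.6108 0.1231 0.1819] jawyaw 5.16 z [ 2.7e-03  3.0e-04 -1.0e+00] op 0.0881 F [0.4 0.  0. ] j [ 0.16  0.21  1.78 -0.    1.15  0.07]
from [0.6108 0.1231 0.1819] shift [-0.0543 -0.1759  0.0115] turn [ 0.16 -0.    0.06]
from [0.6108 0.1231 0.1819] shift [-0.1326 -0.1232 -0.0184] turn [ 0.16 -0.    0.06]
```

```bash
python3 -m handwheel '[-0.12,-0.1,-0.03,0,0,0,-1,-0.12,-0.1,-0.03,0,0,0,-1,-0.12,-0.1,-0.03,0,0,0,-1,-0.12,-0.1,-0.03,0,0,0,-1,-0.12,-0.1,-0.03,0,0,0,-1]' ; python3 -m handwheel '[0,0,0,0,0,0,-1,0,0,0,0,0,0,-1]' >/dev/null; python3 - <<'E'
from h import *
topface("wide_mid","wrist",.064); im,d,c=topface("jar_mid","wrist",.06)
cv2.imwrite("pics/w4.png",im)
go([.4406,.0532,.13],5.1)
V,U=np.mgrid[0:300,0:640]; uv=np.c_[U.ravel(),V.ravel()]
P=world("wrist",d,uv,c)*1000; ok=d[V.ravel(),U.ravel()]>.1
reg=(P[:,0]>560)&(P[:,0]<660)&(P[:,1]>170)&(P[:,1]<310)&ok&(P[:,2]>46)&(P[:,2]<58)
print(cv2.minAreaRect((onz("wrist",uv[reg],.053,c)[:,:2]*1000).astype(np.float32)))
E
```

```text
time: 11.72
eef_pos: [0.5187, -0.0092, 0.2099]
tcp_rot: [2.121, 2.315, -0.003]
wrist_force: [-0.2, -0.9, 0.4]
opening: 0.088
t 11.88 p [ 0.5215 -0.0053  0.2088] jawyaw 5.12 z [ 8.e-04  4.e-04 -1.e+00] op 0.0877 F [-0.4 -0.6 -0.1] j [-0.06 -0.01  1.96  0.    1.18 -0.15]
camdrift 9e-05
wide_mid 0.55 [ 69. 456.] 2501 rect [609.1 123.1] [51.3 21.9] 5.1 circ 609.0 122.8 27.0
t 11.98 p [ 0.5216 -0.0047  0.2083] jawyaw 5.21 z [-3.e-04  3.e-04 -1.e+00] op 0.088 F [ 0.3  0.3 -0.3] j [-0.06 -0.01  1.96  0.    1.18 -0.15]
camdrift 0.0001
jar_mid 0.67 [144. 229.] 2156 rect [440.2  52.9] [38.8 37.7] 5.2 circ 440.2 52.9 19.7
from [ 0.5215 -0.0045  0.2081] shift [ 0.0648 -0.0752  0.0782] turn [-0.05 -0.02  0.14]
((0.0, 0.0), (0.0, 0.0), 0.0)
```

View pics/w4.png

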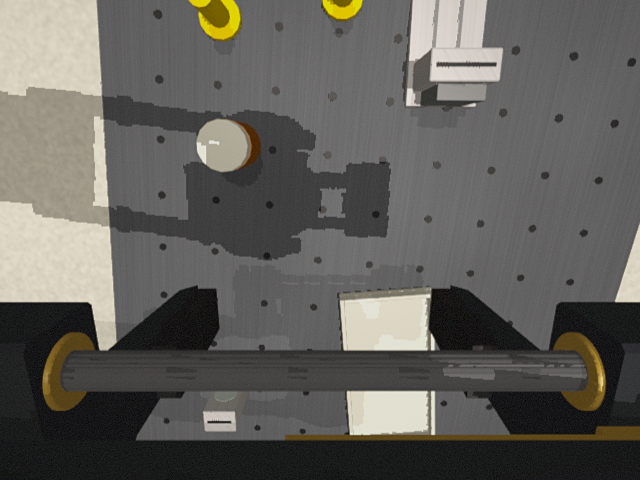

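The wide cassette stands against the wall at (465,63). The jar lid is at (225,145). Now the jar.

```bash
python3 -m handwheel '[0.065,-0.075,0,0,0,0,-1,0.065,-0.075,0.02,0,0,0,-1,0.065,-0.075,0.06,0,0,0,-1,0.065,-0.075,0.09,0,0,0,-1,0.065,-0.075,0.09,0,0,0,-1]' >/dev/null; python3 -m handwheel '[0,0,0,0,0,0,-1,0,0,0,0,0,0,-1]' >/dev/null; python3 - <<'E'
from h import *
st(); go([.4403,.0530,.013],5.1)
E
```

```text
t 12.67 p [0.4422 0.0529 0.1201] jawyaw 5.2 z [ 0.0015  0.     -1.    ] op 0.0883 F [0.7 0.3 0.4] j [ 0.06 -0.07  2.2  -0.    1.01 -0.03]
from [0.4422 0.0529 0.1201] shift [ 0.0003 -0.0021  0.1071] turn [0.08 0.01 0.1 ]
```

```bash
python3 -m handwheel '[0,-0.002,0.03,0,0,0,-1,0,-0.002,0.07,0,0,0,-1,0,-0.002,0.107,0,0,0,-1,0,-0.002,0.107,0,0,0,-1,0,-0.002,0.107,0,0,0,-1]' >/dev/null; python3 -m handwheel '[0,0,0,0,0,0,0,0,0,0,0,0,0,0.2,0,0,0,0,0,0,0.5,0,0,0,0,0,0,1,0,0,0,0,0,0,1]' 20 >/dev/null; python3 -m handwheel '[0,0,0,0,0,0,1,0,0,0,0,0,0,1,0,0,0,0,0,0,1,0,0,0,0,0,0,1,0,0,0,0,0,0,1]' ;python3 - <<'E'
from h import *
st(); go([.4403,.0530,.013],5.1)
E
```

```text
time: 13.92
eef_pos: [0.4388, 0.0524, 0.012]
tcp_rot: [2.119, 2.319, 0.0]
wrist_force: [-0.5, -0.4, 3.3]
opening: 0.0396
t 13.92 p [0.4388 0.0524 0.012 ] jawyaw 5.17 z [ 2.e-04  0.e+00 -1.e+00] op 0.0396 F [-0.5 -0.4  3.3] j [ 0.06  0.1   2.28  0.    0.77 -0.03]
from [0.4388 0.0524 0.012 ] shift [ 0.0004  0.0015 -0.001 ] turn [ 0.01 -0.    0.07]
```

```bash
python3 -m handwheel '[0,0,-0.03,0,0,0,1,0,0,-0.07,0,0,0,1,0,0,-0.11,0,0,0,1,0,0,-0.11,0,0,0,1,0,0,-0.11,0,0,0,1]' >/dev/null;  python3 - <<'E'
from h import *
st(); go([.6073,.160,.12],5.1)
E
```

```text
t 14.33 p [0.4408 0.0525 0.1241] jawyaw 5.17 z [ 5.8e-03  3.0e-04 -1.0e+00] op 0.0394 F [-0.6  0.1 -1.9] j [ 0.06 -0.08  2.2  -0.    1.01 -0.03]
from [0.4408 0.0525 0.1241] shift [0.092  0.1755 0.0051] turn [0.33 0.01 0.07]
```

```bash
python3 -m handwheel '[0.092,0.177,0,0,0,0,1,0.092,0.177,0,0,0,0,1,0.092,0.177,0,0,0,0,1,0.092,0.177,0,0,0,0,1,0.092,0.177,0,0,0,0,1]' >/dev/null; python3 -m handwheel '[0,0,0,0,0,0,1,0,0,0,0,0,0,1,0,0,0,0,0,0,1]' >/dev/null;  python3 - <<'E'
from h import *
st(); go([.6073,.160,.07],5.1)
E
```

```text
t 15.0 p [0.6042 0.1593 0.1187] jawyaw 5.19 z [-0.0057 -0.0015 -1.    ] op 0.0396 F [-0.4 -1.4 -1.5] j [ 0.22  0.27  1.83 -0.    1.05  0.13]
from [0.6042 0.1593 0.1187] shift [0.0005 0.0035 0.0486] turn [-0.34  0.06  0.09]
```

```bash
python3 -m handwheel '[0.0005,0.0035,0,-0.3,0,0,1,0.0005,0.0035,0.03,-0.3,0,0,1,0.0005,0.0035,0.06,-0.3,0,0,1,0.0005,0.0035,0.09,-0.3,0,0,1,0.0005,0.0035,0.09,-0.3,0,0,1]' >/dev/null; python3 -m handwheel '[0,0,0,0,0,0,1,0,0,0,0,0,0,1,0,0,0,0,0,0,1]' >/dev/null;  python3 - <<'E'
from h import *
st(); go([.6077,.154,.02],5.1)
E
```

```text
t 15.67 p [0.6119 0.1609 0.0345] jawyaw 5.14 z [ 0.0095  0.0014 -1.    ] op 0.0395 F [ 0.3 -0.7 -0.5] j [ 0.22  0.37  1.87 -0.    0.89  0.13]
from [0.6119 0.1609 0.0345] shift [-0.0065 -0.0049  0.0144] turn [ 0.55 -0.03  0.04]
```

```bash
python3 -m handwheel '[0,0,0,0,0,0,1,0,0,0,0,0,0,1]' >/dev/null;  python3 - <<'E'
from h import *
st(); go([.6077,.154,.02],5.1)
E
```

```text
t 15.83 p [0.6116 0.1611 0.0339] jawyaw 5.16 z [ 0.0087  0.0013 -1.    ] op 0.0393 F [-0.3  0.5 -1.6] j [ 0.22  0.37  1.87 -0.    0.89  0.13]
from [0.6116 0.1611 0.0339] shift [-0.0067 -0.0046  0.0139] turn [ 0.51 -0.03  0.06]
```

```bash
python3 -m handwheel '[0,-0.001,0.003,0,0,0,1,0,-0.001,0.005,0,0,0,1,0,-0.001,0.005,0,0,0,1,0,-0.001,0.005,0,0,0,1]' >/dev/null; python3 -m handwheel '[0,0,0,0,0,0,1,0,0,0,0,0,0,1,0,0,0,0,0,0,1,0,0,0,0,0,0,1]' >/dev/null;  python3 - <<'E'
from h import *
st(); go([.6077,.154,.02],5.1)
E
```

```text
t 16.5 p [0.6091 0.1607 0.0267] jawyaw 5.16 z [ 5.2e-03  5.0e-04 -1.0e+00] op 0.0396 F [-1.2 -0.2 -1.4] j [ 0.22  0.38  1.88 -0.    0.88  0.13]
from [0.6091 0.1607 0.0267] shift [-0.0065 -0.002   0.0067] turn [0.3  0.   0.06]
```

```bash
python3 -m handwheel '[0,-0.0005,0.003,0.2,0,0,1,0,-0.0005,0.0055,0.2,0,0,1,0,-0.0005,0.0055,0.2,0,0,1,0,-0.0005,0.0055,0.2,0,0,1,0,-0.0005,0.0055,0.2,0,0,1]' >/dev/null; python3 -m handwheel '[0,0,0,0,0,0,1,0,0,0,0,0,0,1,0,0,0,0,0,0,1]' >/dev/null;  python3 - <<'E'
from h import *
st(); go([.6077,.154,.02],5.1)
E
```

```text
t 17.17 p [0.6087 0.1606 0.0213] jawyaw 5.16 z [ 2.e-03  2.e-04 -1.e+00] op 0.0396 F [ 0.2 -0.4 -1. ] j [ 0.22  0.39  1.88 -0.    0.87  0.13]
from [0.6087 0.1606 0.0213] shift [-0.0065 -0.0016  0.0013] turn [ 0.11 -0.    0.06]
```

Now slide toward the cassette until contact, holding the jar about 1 mm above the plate.

```bash
python3 -m handwheel '[-0.002,-0.001,0,0.1,0,0,1,-0.004,-0.001,0,0.1,0,0,1,-0.005,-0.001,0,0.1,0,0,1,-0.005,-0.001,0,0.1,0,0,1]' | egrep 'pos|force';python3 -m handwheel '[-0.001,0,0,0,0,0,1,-0.001,0,0,0,0,0,1,-0.001,0,0,0,0,0,1]' | egrep 'pos|force';  python3 - <<'E'
from h import *
st()
E
```

```text
eef_pos: [0.6081, 0.1552, 0.0212]
wrist_force: [0.4, -0.2, -1.6]
eef_pos: [0.6082, 0.1545, 0.0212]
wrist_force: [-0.1, 0.6, -1.4]
t 17.75 p [0.6082 0.1545 0.0212] jawyaw 5.16 z [ 0.  0. -1.] op 0.0395 F [-0.1  0.6 -1.4] j [0.21 0.39 1.88 0.   0.87 0.12]
```

```bash
for i in 1 2; do python3 -m handwheel '[-0.001,-0.0002,0,0,0,0,1,-0.001,-0.0002,0,0,0,0,1,-0.001,-0.0002,0,0,0,0,1]' | egrep 'pos|force'; done
```

```text
eef_pos: [0.6083, 0.154, 0.0212]
wrist_force: [1.2, 2.8, -2.9]
eef_pos: [0.6083, 0.154, 0.0213]
wrist_force: [2.3, 4.7, -2.7]
```

```bash
python3 -m handwheel '[0.0018,-0.0012,0,0,0,0,1,0.0018,-0.0012,0.001,0,0,0,1,0.0018,-0.0012,0.002,0,0,0,1,0.0018,-0.0012,0.002,0,0,0,1]' | egrep 'pos|force';python3 -m handwheel '[0,0,0.001,0,0,0,1,0,0,0.001,0,0,0,1]'| egrep 'pos|force'; python3 - <<'E'
from h import *
st()
E
```

```text
eef_pos: [0.6063, 0.1541, 0.02]
wrist_force: [-2.5, 1.5, 5.4]
eef_pos: [0.6063, 0.1541, 0.02]
wrist_force: [-5.6, 0.3, 10.2]
t 18.75 p [0.6063 0.1541 0.02  ] jawyaw 5.16 z [-1.e-03 -2.e-04 -1.e+00] op 0.0395 F [-5.6  0.3 10.2] j [ 0.21  0.39  1.88 -0.    0.87  0.12]
```

```bash
python3 -m handwheel '[0,0.001,-0.003,0,0,0,1,0,0.0012,-0.003,0,0,0,1,0,0.0012,-0.003,0,0,0,1,0,0.0012,-0.001,0,0,0,1,0,0.0012,-0.001,0,0,0,1]' | egrep 'pos|force'; python3 -m handwheel '[0,0,0,0,0,0,1,0,0,0,0,0,0,1]'| egrep 'pos|force'; python3 - <<'E'
from h import *
st()
E
```

```text
eef_pos: [0.6082, 0.1541, 0.02]
wrist_force: [-2.2, -0.3, 6.0]
eef_pos: [0.6082, 0.1541, 0.02]
wrist_force: [-1.9, 0.2, 5.6]
t 19.33 p [0.6082 0.1541 0.02  ] jawyaw 5.16 z [ 4.e-04 -3.e-04 -1.e+00] op 0.0398 F [-1.9  0.2  5.6] j [ 0.21  0.39  1.88 -0.    0.87  0.12]
```

Within 0.6 mm of the midline, which is good enough. Releasing.

```bash
python3 -m handwheel '[0,0,-0.0008,0,0,0,0.3,0,0,-0.0008,0,0,0,0,0,0,-0.0008,0,0,0,-0.3,0,0,-0.0008,0,0,0,-0.5,0,0,-0.0008,0,0,0,-0.5]'| egrep 'pos|force|open' ; python3 -m handwheel '[0,0,-0.02,0,0,0,-0.5,0,0,-0.05,0,0,0,-0.5,0,0,-0.09,0,0,0,-0.5,0,0,-0.13,0,0,0,-0.5,0,0,-0.16,0,0,0,-0.5]'| egrep 'pos|force|open'; python3 - <<'E'
from h import *
st(); go([.58,.09,.2],5.1); go([.598,.255,.14],95)
E
```

```text
eef_pos: [0.6077, 0.1542, 0.0197]
wrist_force: [0.7, 0.8, 0.5]
opening: 0.0619
eef_pos: [0.6086, 0.1545, 0.1833]
wrist_force: [0.9, 0.2, 0.7]
opening: 0.0661
t 20.17 p [0.6086 0.1545 0.1833] jawyaw 5.17 z [ 2.8e-03  6.0e-04 -1.0e+00] op 0.0661 F [0.9 0.2 0.7] j [ 0.21  0.21  1.77 -0.    1.15  0.12]
from [0.6086 0.1545 0.1833] shift [-0.0617 -0.0343 -0.0168] turn [ 0.16 -0.02  0.07]
from [0.6086 0.1545 0.1833] shift [ 0.101  -0.0017  0.0433] turn [  0.14   0.11 -89.83]
```

```bash
python3 -m handwheel '[-0.06,0,-0.02,0,0,0,0.3,-0.06,0,-0.02,0,0,0,0.6,-0.06,0,-0.02,0,0,0,1,-0.06,0,-0.02,0,0,0,1,-0.06,0,-0.02,0,0,0,1]'| egrep 'pos' ; python3 -m handwheel '[0,0,0,0,0,0,1,0,0,0,0,0,0,1,0,0,0,0,0,0,1]'| egrep 'pos|open'; python3 - <<'E'
from h import *
topface("wide_mid","wrist",.064); im,d,c=topface("jar_mid","wrist",.068)
cv2.imwrite("pics/w5.png",im)
V,U=np.mgrid[0:300,0:640]; uv=np.c_[U.ravel(),V.ravel()]
P=world("wrist",d,uv,c)*1000; ok=d[V.ravel(),U.ravel()]>.1
reg=(P[:,0]>560)&(P[:,0]<660)&(P[:,1]>190)&(P[:,1]<310)&ok&(P[:,2]>46)&(P[:,2]<58)
print("stop",cv2.minAreaRect((onz("wrist",uv[reg],.053,c)[:,:2]*1000).astype(np.float32)))
E
```

```text
eef_pos: [0.6126, 0.0949, 0.1991]
eef_pos: [0.6126, 0.0954, 0.1989]
opening: 0.0151
t 20.83 p [0.6126 0.0954 0.1989] jawyaw 5.23 z [-0.0018 -0.     -1.    ] op 0.0151 F [0.3 0.1 0. ] j [0.11 0.19 1.77 0.   1.18 0.02]
camdrift 0.0002
wide_mid 0.93 [200. 321.] 2007 rect [609.6 124.9] [49.7 24.5] 5.3 circ 609.7 123.2 26.4
wide_mid 0.61 [ 37. 125.] 623 rect [447.5 221.5] [16.8 18.3] 72.8 circ 447.8 221.8 9.3
t 20.93 p [0.6129 0.0951 0.1993] jawyaw 5.21 z [-0.0011 -0.     -1.    ] op 0.0066 F [-0.  -0.3  1.2] j [0.11 0.19 1.77 0.   1.18 0.02]
camdrift 0.00015
jar_mid 0.58 [152. 323.] 2336 rect [608.2 154.4] [37.7 37.3] 5.2 circ 608.0 154.4 19.3
stop ((603.5213012695312, 211.5787811279297), (36.125282287597656, 15.012280464172363), 5.229881286621094)
```

View pics/w5.png

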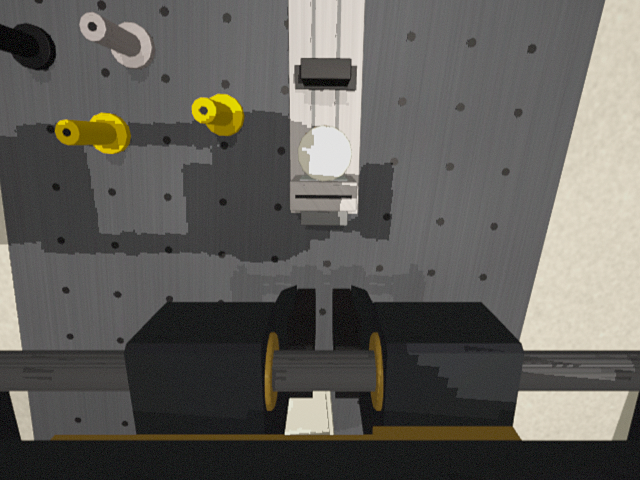

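The jar at (325,152) and the cassette at (323,195) are centred and touching. The stop is at (326,72). Next I'll go behind the stop with the fingers shut.

```bash
python3 - <<'E'
from h import *
go([.5995,.2452,.12],5.1)
E
python3 -m handwheel '[0.15,0,0,0,0,0,1,0.15,0,0,0,0,0,1,0.15,0,0.02,0,0,0,1,0.15,0,0.06,0,0,0,1,0.15,0,0.08,0,0,0,1]'| egrep 'pos';python3 -m handwheel '[0,0,0,0,0,0,1,0,0,0,0,0,0,1,0,0,0,0,0,0,1]'| egrep 'pos|open'; python3 - <<'E'
from h import *
st(); go([.5995,.2452,.025],5.1)
E
```

```text
from [0.613  0.095  0.1996] shift [0.1508 0.0002 0.0796] turn [-0.03  0.    0.1 ]
eef_pos: [0.6007, 0.2484, 0.1211]
eef_pos: [0.6005, 0.2436, 0.1212]
opening: 0.0001
t 21.7 p [0.6005 0.2436 0.1212] jawyaw 5.15 z [ 1.1e-03  1.0e-04 -1.0e+00] op 0.0001 F [ 0.2 -0.4  0.4] j [ 0.35  0.31  1.78 -0.    1.06  0.26]
from [0.6005 0.2436 0.1212] shift [ 0.0016 -0.0009  0.0962] turn [0.06 0.   0.05]
```

```bash
python3 -m handwheel '[0.0015,-0.001,0.03,0,0,0,1,0.0015,-0.001,0.06,0,0,0,1,0.0015,-0.001,0.095,0,0,0,1,0.0015,-0.001,0.095,0,0,0,1,0.0015,-0.001,0.095,0,0,0,1]'| egrep 'pos|force';python3 -m handwheel '[0,0,0,0,0,0,1,0,0,0,0,0,0,1,0,0,0,0,0,0,1]'| egrep 'pos|force'; python3 - <<'E'
from h import *
st()
O=np.array([604.4,190.4]);a=np.radians(5.1);yh=np.array([-np.sin(a),np.cos(a)]); p,r=tool(); print("rack y",(p[:2]*1000-O)@yh, "x",(p[:2]*1000-O)@[yh[1],-yh[0]])
E
```

```text
eef_pos: [0.5985, 0.2441, 0.0254]
wrist_force: [-0.5, -0.2, 0.4]
eef_pos: [0.601, 0.246, 0.0284]
wrist_force: [0.3, -0.2, 0.3]
t 22.37 p [0.601  0.246  0.0284] jawyaw 5.15 z [ 0.0052  0.0019 -1.    ] op 0.0006 F [ 0.3 -0.2  0.3] j [ 0.35  0.41  1.83 -0.    0.9   0.26]
rack y 55.66875893320382 x 1.5950390924994382
```

```bash
python3 -m handwheel '[-0.008,-0.0015,0,0.3,0,0,1,-0.016,-0.0015,0,0.3,0,0,1,-0.024,-0.0015,0,0.3,0,0,1,-0.03,-0.0015,0,0.3,0,0,1,-0.034,-0.0015,0,0.3,0,0,1]'| egrep 'pos|force';python3 -m handwheel '[0,0,0,0,0,0,1,0,0,0,0,0,0,1]'| egrep 'pos|force'; python3 - <<'E'
from h import *
st()
O=np.array([604.4,190.4]);a=np.radians(5.1);yh=np.array([-np.sin(a),np.cos(a)]); p,r=tool(); print("rack y",(p[:2]*1000-O)@yh, "x",(p[:2]*1000-O)@[yh[1],-yh[0]])
E
```

```text
eef_pos: [0.6006, 0.2106, 0.0255]
wrist_force: [0.8, 2.4, 2.6]
eef_pos: [0.5998, 0.2105, 0.0246]
wrist_force: [-0.3, -0.7, 1.1]
t 22.95 p [0.5998 0.2105 0.0246] jawyaw 5.13 z [-0.006  -0.0011 -1.    ] op 0.0003 F [-0.3 -0.7  1.1] j [0.3  0.4  1.85 0.   0.89 0.21]
rack y 20.459828877725005 x -2.757603855932097
```

```bash
python3 -m handwheel '[-0.003,0.001,0,-0.3,0,0,1,-0.006,0.002,0,-0.3,0,0,1,-0.009,0.002,0,-0.3,0,0,1,-0.010,0.002,0,-0.3,0,0,1]'| egrep 'pos|force';python3 -m handwheel '[-0.001,0,0,0,0,0,1,-0.001,0,0,0,0,0,1]'| egrep 'pos|force'; python3 -m handwheel '[-0.001,0,0,0,0,0,1,-0.001,0,0,0,0,0,1]'| egrep 'pos|force'; python3 - <<'E'
from h import *
st()
O=np.array([604.4,190.4]);a=np.radians(5.1);yh=np.array([-np.sin(a),np.cos(a)]); p,r=tool(); print("rack y",(p[:2]*1000-O)@yh, "x",(p[:2]*1000-O)@[yh[1],-yh[0]])
E
```

```text
eef_pos: [0.6023, 0.2013, 0.0244]
wrist_force: [-0.9, 2.0, -0.6]
eef_pos: [0.6029, 0.2003, 0.0247]
wrist_force: [-1.2, 1.1, -0.1]
eef_pos: [0.6032, 0.1995, 0.0249]
wrist_force: [-1.1, 0.5, -0.2]
t 23.62 p [0.6032 0.1995 0.0249] jawyaw 5.17 z [ 1.e-04 -1.e-04 -1.e+00] op 0.0006 F [-1.1  0.5 -0.2] j [ 0.28  0.4   1.86 -0.    0.89  0.19]
rack y 9.198228905891593 x -0.35993629707756974
```

```bash
for i in 1 2 3 4 5; do python3 -m handwheel '[-0.001,0,0,0,0,0,1,-0.001,0,0,0,0,0,1]'| egrep 'pos|force'; done
```

```text
eef_pos: [0.6034, 0.1985, 0.025]
wrist_force: [-1.9, 1.3, -1.5]
eef_pos: [0.6034, 0.1976, 0.025]
wrist_force: [-1.3, 1.9, -2.0]
eef_pos: [0.6035, 0.1975, 0.025]
wrist_force: [-1.6, 5.8, -2.8]
eef_pos: [0.6035, 0.1974, 0.025]
wrist_force: [-1.6, 9.5, -2.8]
eef_pos: [0.6035, 0.1974, 0.0251]
wrist_force: [-1.8, 11.9, -2.5]
```

The stop is blocked at 12 N, so the row is snug. Backing off to check.

```bash
python3 -m handwheel '[0.008,0,0,0,0,0,1,0.025,0,0,0,0,0,1,0.035,0,0,0,0,0,1,0.035,0,-0.04,0,0,0,1,0.035,0,-0.08,0,0,0,1]'| egrep 'pos|force';python3 -m handwheel '[0,0,-0.04,0,0,0,1,-0.04,0,-0.08,0,0,0,1,-0.08,0,-0.1,0,0,0,0.5,-0.12,0,-0.1,0,0,0,0,-0.12,0,-0.1,0,0,0,-0.3]'| egrep 'pos|force'; python3 -m handwheel '[-0.02,0,0,0,0,0,-0.3,-0.02,0,0,0,0,0,-0.3,-0.02,0,0,0,0,0,-0.3,-0.02,0,0,0,0,0,-0.3]'| egrep 'pos|force';python3 - <<'E'
from h import *
topface("wide_mid","wrist",.064); im,d,c=topface("jar_mid","wrist",.068)
cv2.imwrite("pics/w6.png",im)
V,U=np.mgrid[0:300,0:640]; uv=np.c_[U.ravel(),V.ravel()]
P=world("wrist",d,uv,c)*1000; ok=d[V.ravel(),U.ravel()]>.1
reg=(P[:,0]>560)&(P[:,0]<660)&(P[:,1]>172)&(P[:,1]<310)&ok&(P[:,2]>46)&(P[:,2]<58)
print("stop",cv2.minAreaRect((onz("wrist",uv[reg],.053,c)[:,:2]*1000).astype(np.float32)))
topface("post_mid","wrist",.06,.004)
E
```

```text
eef_pos: [0.5977, 0.2289, 0.1022]
wrist_force: [0.6, 0.3, 0.2]
eef_pos: [0.6136, 0.1058, 0.209]
wrist_force: [0.5, 0.5, -0.1]
eef_pos: [0.6128, 0.0905, 0.2044]
wrist_force: [-0.7, 0.2, -0.9]
t 25.62 p [0.6128 0.0905 0.2044] jawyaw 5.15 z [-9.e-04  2.e-04 -1.e+00] op 0.0447 F [-0.7  0.2 -0.9] j [0.11 0.18 1.77 0.   1.19 0.02]
camdrift 0.0001
wide_mid 0.71 [191. 322.] 1951 rect [610.  124.9] [49.3 24.9] 4.1 circ 610.0 123.2 26.5
t 25.72 p [0.6127 0.091  0.2044] jawyaw 5.22 z [-1.e-03  1.e-04 -1.e+00] op 0.053 F [ 0.4 -0.4  0.2] j [0.11 0.18 1.77 0.   1.19 0.02]
camdrift 0.0001
jar_mid 0.85 [150. 328.] 2285 rect [608.1 154.3] [37.6 37.7] 5.3 circ 607.9 154.2 19.3
stop ((606.2938232421875, 180.8433380126953), (35.51408004760742, 13.995610237121582), 5.249629497528076)
t 25.82 p [0.6128 0.0911 0.2046] jawyaw 5.25 z [-7.e-04  0.e+00 -1.e+00] op 0.0569 F [ 0.2 -0.5 -0.1] j [0.11 0.18 1.77 0.   1.19 0.02]
camdrift 6e-05
post_mid 0.93 [110. 222.] 515 rect [520.7 176. ] [17.8 17.6] 29.5 circ 520.3 175.8 9.3
post_mid 0.74 [ 33. 130.] 651 rect [445.9 222.2] [16.9 19.8] 69.8 circ 446.1 222.5 10.0
```

View pics/w6.png

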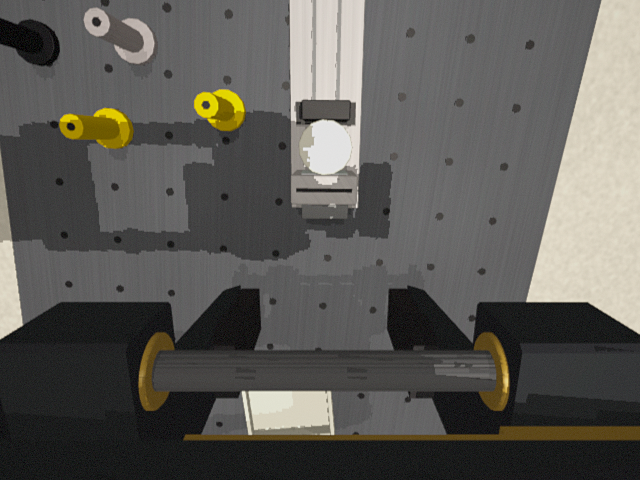

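Rack kit done: stop at (326,108), jar and cassette in contact. Now the narrow cassette.

```bash
python3 -m handwheel '[-0.36,-0.13,0,0,0,0,-0.3,-0.36,-0.13,0,0,0,0,-0.3,-0.36,-0.13,0,0,0,0,-0.3,-0.36,-0.13,0,0,0,0,-0.3,-0.36,-0.13,0,0,0,0,-0.3]'| egrep 'pos|force'; python3 - <<'E'
from h import *
go([.47,-.27,.205],5.1)
E
```

```text
eef_pos: [0.5597, -0.1125, 0.2051]
wrist_force: [0.3, -0.1, 0.1]
from [ 0.5597 -0.1125  0.2051] shift [-1.486e-01 -1.037e-01  1.000e-04] turn [0.02 0.01 0.15]
```

```bash
python3 -m handwheel '[-0.145,-0.1,0,0,0,0,-0.4,-0.145,-0.1,0,0,0,0,-0.4,-0.145,-0.1,0,0,0,0,-0.4,-0.145,-0.1,0,0,0,0,-0.4,-0.145,-0.1,0,0,0,0,-0.4]'| egrep 'pos|force';  python3 -m handwheel '[0,0,0,0,0,0,-0.4,0,0,0,0,0,0,-0.4,0,0,0,0,0,0,-0.4]'| egrep 'pos|open';python3 - <<'E'
from h import *
im,d,c=topface("narrow_mid","wrist",.056); cv2.imwrite("pics/w7.png",im)
V,U=np.mgrid[0:300,0:640]; uv=np.c_[U.ravel(),V.ravel()]
hs=cv2.cvtColor(im,cv2.COLOR_BGR2GRAY)
go([.442,-.196,.10],4.5)
E
```

```text
eef_pos: [0.4712, -0.269, 0.2051]
wrist_force: [0.2, 0.1, 0.3]
eef_pos: [0.4744, -0.2637, 0.2049]
opening: 0.0614
t 27.0 p [ 0.4744 -0.2637  0.2049] jawyaw 5.21 z [ 3.e-04  7.e-04 -1.e+00] op 0.0614 F [ 0.9 -0.4  0.9] j [-0.55  0.04  1.93  0.    1.18 -0.65]
camdrift 0.00017
narrow_mid 0.6 [138. 289.] 1244 rect [ 441.8 -196.4] [30.2 21.6] 5.2 circ 441.7 -196.4 17.6
from [ 0.4746 -0.2634  0.2049] shift [ 0.0701 -0.0263  0.1049] turn [ 0.01 -0.03  0.79]
```

View pics/w7.png

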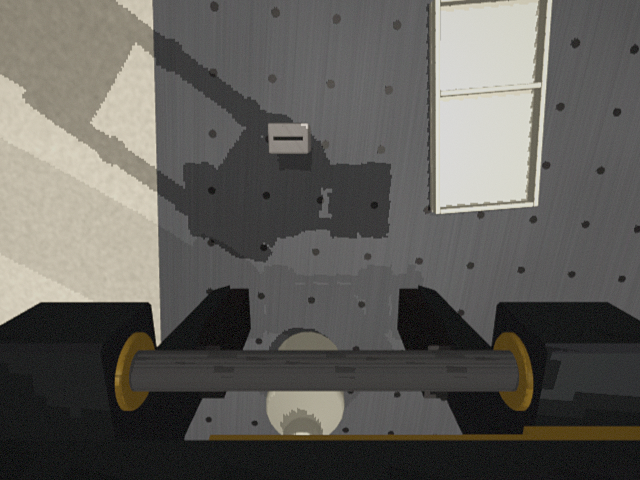

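Narrow cassette at (289,138); the bottle is below it at (305,370), and I keep clear of it. Tray −y corners are at (433,213) and (538,206).

```bash
python3 - <<'E'
from h import *
c=cam("wrist"); print((onz("wrist",[[433,213],[538,206],[440,94],[543,86]],.018,c)*1000).round(1).tolist())
E
python3 -m handwheel '[0.07,-0.026,0,0,0,0,-0.4,0.07,-0.026,0.02,0,0,0,-0.4,0.07,-0.026,0.06,0,0,0,-0.4,0.07,-0.026,0.1,0,0,0,-0.4,0.07,-0.026,0.1,0,0,0,-0.4]'| egrep 'pos|force';  python3 -m handwheel '[0,0,0,0,0,0,-0.4,0,0,0,0,0,0,-0.4,0,0,0,0,0,0,-0.4]'| egrep 'pos|open';python3 - <<'E'
from h import *
go([.4418,-.1964,.015],5.2)
E
```

```text
[[571.0, -248.3, 18.0], [662.2, -233.5, 18.0], [560.0, -150.0, 18.0], [642.5, -136.2, 18.0]]
eef_pos: [0.4364, -0.1929, 0.0981]
wrist_force: [-2.1, 1.4, -0.9]
eef_pos: [0.4439, -0.1984, 0.1077]
opening: 0.0621
from [ 0.4439 -0.1984  0.1077] shift [ 0.0024 -0.0023  0.0927] turn [ 0.22  0.14 -0.01]
```

```bash
python3 -m handwheel '[0.002,-0.002,0.03,0,0,0,-0.4,0.002,-0.002,0.06,0,0,0,-0.4,0.002,-0.002,0.092,0,0,0,-0.4,0.002,-0.002,0.092,0,0,0,-0.4,0.002,-0.002,0.092,0,0,0,-0.4]'| egrep 'pos|force';  python3 -m handwheel '[0,0,0,0,0,0,0,0,0,0,0,0,0,0.3,0,0,0,0,0,0,0.6,0,0,0,0,0,0,1,0,0,0,0,0,0,1]' 20| egrep 'pos|open';python3 -m handwheel '[0,0,0,0,0,0,1,0,0,0,0,0,0,1,0,0,0,0,0,0,1]' 20| egrep 'pos|open|force'; python3 - <<'E'
from h import *
st(); go([.4418,-.1964,.015],5.2)
E
```

```text
eef_pos: [0.4394, -0.1959, 0.0134]
wrist_force: [-0.1, 0.5, 0.2]
eef_pos: [0.4403, -0.1962, 0.0142]
opening: 0.0305
eef_pos: [0.4404, -0.1962, 0.0142]
wrist_force: [0.5, 0.2, 7.2]
opening: 0.0296
t 28.85 p [ 0.4404 -0.1962  0.0142] jawyaw 5.17 z [ 1.8e-03 -9.0e-04 -1.0e+00] op 0.0296 F [0.5 0.2 7.2] j [-0.47  0.16  2.2   0.    0.78 -0.56]
from [ 0.4404 -0.1962  0.0142] shift [-0.0003  0.0014 -0.0008] turn [ 0.1   0.06 -0.03]
```

```bash
python3 -m handwheel '[0,0,-0.03,0,0,0,1,0,0,-0.07,0,0,0,1,0,0,-0.1,0,0,0,1,0,0,-0.1,0,0,0,1]'| egrep 'pos|force|open'; python3 - <<'E'
from h import *
st(); go([.6082,-.1907,.115],9.7)
E
```

```text
eef_pos: [0.4436, -0.1978, 0.1195]
wrist_force: [1.6, -0.4, -0.2]
opening: 0.0295
t 29.18 p [ 0.4436 -0.1978  0.1195] jawyaw 5.17 z [ 0.0102 -0.0052 -0.9999] op 0.0295 F [ 1.6 -0.4 -0.2] j [-0.47  0.01  2.13  0.    0.99 -0.56]
from [ 0.4436 -0.1978  0.1195] shift [-0.0077  0.1645  0.0061] turn [ 0.54  0.37 -4.53]
```

```bash
python3 -m handwheel '[-0.008,0.167,0,0,0,-4.5,1,-0.008,0.167,0,0,0,-4.5,1,-0.008,0.167,0,0,0,-4.5,1,-0.008,0.167,0,0,0,-4.5,1,-0.008,0.167,0,0,0,-4.5,1]'| egrep 'pos|force|open'; python3 -m handwheel '[0,0,0,0,0,0,1,0,0,0,0,0,0,1,0,0,0,0,0,0,1]'| egrep 'pos|force|open'; python3 - <<'E'
from h import *
st(); go([.6082,-.1907,.0205],9.7)
E
```

```text
eef_pos: [0.6127, -0.1882, 0.1112]
wrist_force: [0.1, -0.9, -1.3]
opening: 0.0298
eef_pos: [0.6042, -0.1883, 0.1118]
wrist_force: [0.6, 0.3, -0.1]
opening: 0.0299
t 29.85 p [ 0.6042 -0.1883  0.1118] jawyaw 9.65 z [-2.9e-03  9.0e-04 -1.0e+00] op 0.0299 F [ 0.6  0.3 -0.1] j [-0.34  0.29  1.81 -0.    1.04 -0.51]
from [ 0.6042 -0.1883  0.1118] shift [-0.0031  0.0038  0.0913] turn [-0.16 -0.08 -0.05]
```

Bottom expected at TCP z ≈ 0.0142 + 0.006 = 0.020.

```bash
python3 -m handwheel '[-0.003,0.003,0.02,0,0,0,1,-0.003,0.003,0.045,0,0,0,1,-0.003,0.003,0.07,0,0,0,1,-0.003,0.003,0.085,0,0,0,1,-0.003,0.003,0.085,0,0,0,1]'| egrep 'pos|force|open'; python3 -m handwheel '[0,0,0,0,0,0,1,0,0,0,0,0,0,1,0,0,0,0,0,0,1,0,0,0,0,0,0,1]'| egrep 'pos|force|open'; python3 - <<'E'
from h import *
st(); go([.6082,-.1907,.0205],9.7)
E
```

```text
eef_pos: [0.6047, -0.1901, 0.0239]
wrist_force: [-0.8, 0.1, -2.0]
opening: 0.0302
eef_pos: [0.611, -0.1916, 0.03]
wrist_force: [-0.8, 0.1, -1.4]
opening: 0.0297
t 30.6 p [ 0.611  -0.1916  0.03  ] jawyaw 9.66 z [ 0.0031 -0.0011 -1.    ] op 0.0297 F [-0.8  0.1 -1.4] j [-0.34  0.39  1.85 -0.    0.89 -0.51]
from [ 0.611  -0.1916  0.03  ] shift [ 0.0014 -0.0027  0.0095] turn [ 0.16  0.09 -0.04]
```

```bash
python3 -m handwheel '[0.001,-0.001,0.003,0.1,0.1,0,1,0.001,-0.001,0.006,0.1,0.1,0,1,0.001,-0.001,0.007,0.1,0.1,0,1,0.001,-0.001,0.007,0.1,0.1,0,1,0.001,-0.001,0.007,0.1,0.1,0,1]'| egrep 'pos|force|open'; python3 -m handwheel '[0,0,0,0,0,0,1,0,0,0,0,0,0,1]'| egrep 'pos|force|open'; python3 - <<'E'
from h import *
st(); go([.6082,-.1907,.0205],9.7)
E
```

```text
eef_pos: [0.6085, -0.1901, 0.0207]
wrist_force: [-0.3, -0.6, -1.6]
opening: 0.0303
eef_pos: [0.6088, -0.1903, 0.021]
wrist_force: [0.3, -0.7, -1.1]
opening: 0.0296
t 31.18 p [ 0.6088 -0.1903  0.021 ] jawyaw 9.67 z [-0.002   0.0014 -1.    ] op 0.0296 F [ 0.3 -0.7 -1.1] j [-0.34  0.41  1.85  0.    0.88 -0.51]
from [ 0.6088 -0.1903  0.021 ] shift [-0.0003 -0.0006  0.0005] turn [-0.1  -0.1  -0.03]
```

```bash
python3 -m handwheel '[0,0,0.001,-0.1,-0.1,0,1,0,0,0.0015,-0.1,-0.1,0,1,0,0,0.0015,-0.1,-0.1,0,1]'| egrep 'pos|force|open'; python3 -m handwheel '[0,0,0.0005,0,0,0,1,0,0,0.0005,0,0,0,1]'| egrep 'pos|force|open'
```

```text
eef_pos: [0.6091, -0.1904, 0.0203]
wrist_force: [-1.3, 0.3, 3.9]
opening: 0.0296
eef_pos: [0.6091, -0.1904, 0.0202]
wrist_force: [-2.0, 1.4, 7.1]
opening: 0.0301
```

```bash
python3 -m handwheel '[0,0,-0.001,0,0,0,0.3,0,0,-0.001,0,0,0,0.2,0,0,-0.001,0,0,0,0.1,0,0,-0.001,0,0,0,0.1,0,0,-0.001,0,0,0,0.1]'| egrep 'pos|force|open'; python3 -m handwheel '[0,0,-0.02,0,0,0,0.1,0,0,-0.05,0,0,0,0.1,0,0,-0.09,0,0,0,0.1,0,0,-0.13,0,0,0,0.1,0,0,-0.18,0,0,0,0.1]'| egrep 'pos|force|open'; python3 - <<'E'
from h import *
st(); go([.47,.13,.2],5); c=cam("top"); im,d=viewer.get_image("top"); cv2.imwrite("pics/t8.png",im); im,d=viewer.get_image("side"); cv2.imwrite("pics/s8.png",cv2.resize(im[180:330,250:450],None,fx=4,fy=4,interpolation=cv2.INTER_CUBIC))
E
```

```text
eef_pos: [0.6085, -0.1902, 0.0197]
wrist_force: [0.6, -0.0, -0.1]
opening: 0.0399
eef_pos: [0.6079, -0.19, 0.1923]
wrist_force: [1.0, -0.6, 0.0]
opening: 0.0398
t 32.43 p [ 0.6079 -0.19    0.1923] jawyaw 9.67 z [-1.8e-03  7.0e-04 -1.0e+00] op 0.0398 F [ 1.  -0.6  0. ] j [-0.34  0.23  1.74 -0.    1.18 -0.51]
from [ 0.6079 -0.19    0.1923] shift [ 0.3386 -0.0822 -0.0072] turn [-0.1  -0.05  4.67]
```

View pics/s8.png

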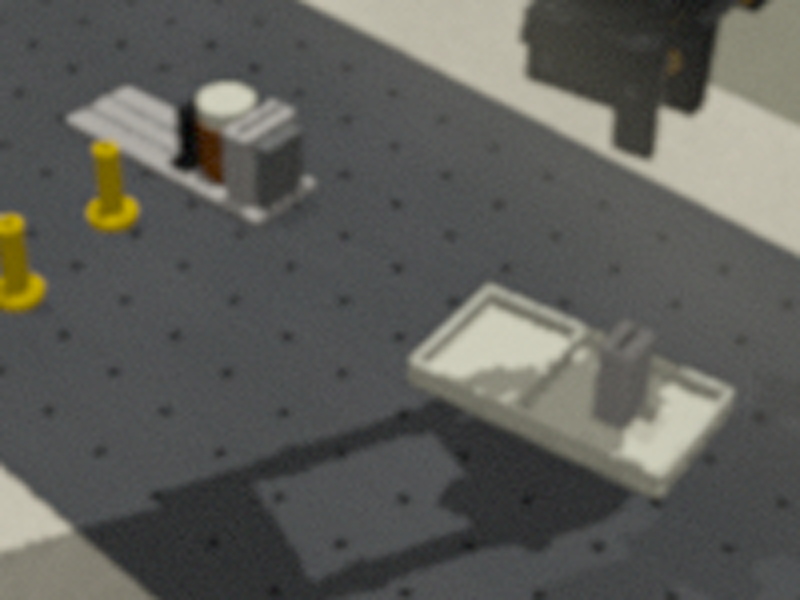

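The narrow cassette stands upright in the larger bay at crop (625,375), and the rack kit is intact. Now the steel post.

```bash
python3 -m handwheel '[0.33,-0.08,0,0,0,4.7,0,0.33,-0.08,0,0,0,4.7,0,0.33,-0.08,0,0,0,4.7,-0.1,0.33,-0.08,0,0,0,4.7,-0.1,0.33,-0.08,0,0,0,4.7,-0.1]'| egrep 'pos|force|open'; python3 - <<'E'
from h import *
go([.47,.13,.2],5)
im,d=viewer.get_image("top"); c=cam("top")
for m in masks_of("beaker","top")[:1]:
    v,u=np.nonzero(m["mask"]); print(m["p"],m["pixel"])
print("beaker base",[ (onz("top",[x["pixel"][::-1]],0,c)*1000).round() for x in mark_of("beaker","top")[:1]])
E
```

```text
eef_pos: [0.525, 0.0025, 0.191]
wrist_force: [-0.2, 0.4, 0.1]
opening: 0.0489
from [0.525  0.0025 0.191 ] shift [ 0.1318 -0.0439 -0.009 ] turn [-0.03 -0.01 -0.08]
0.64 [281.6, 116.1]
beaker base [array([[435., 376.,   0.]])]
```

```bash
python3 -m handwheel '[0.128,-0.046,-0.01,0,0,0,-0.1,0.128,-0.046,-0.01,0,0,0,-0.1,0.128,-0.046,-0.01,0,0,0,-0.1,0.128,-0.046,-0.01,0,0,0,-0.1,0.128,-0.046,-0.01,0,0,0,-0.1]'| egrep 'pos|force|open'; python3 -m handwheel '[0,0,0,0,0,0,-0.1,0,0,0,0,0,0,-0.1,0,0,0,0,0,0,-0.1]'| egrep 'pos|force|open'; python3 - <<'E'
from h import *
im,d,c=topface("post_mid","wrist",.06,.004); cv2.imwrite("pics/w9.png",im)
go([.446,.222,.13],5)
E
```

```text
eef_pos: [0.4692, 0.1259, 0.2018]
wrist_force: [0.4, -1.2, 0.6]
opening: 0.0482
eef_pos: [0.4702, 0.1231, 0.2014]
wrist_force: [0.1, -0.1, -0.2]
opening: 0.0487
t 33.77 p [0.4702 0.1231 0.2014] jawyaw 4.85 z [-1.e-04 -6.e-04 -1.e+00] op 0.0487 F [ 0.1 -0.1 -0.2] j [ 0.21 -0.07  2.04 -0.    1.17  0.12]
camdrift 0.00017
post_mid 0.84 [182. 273.] 432 rect [422.8 152.4] [16.6 17.4] 3.0 circ 422.5 152.2 9.0
post_mid 0.73 [100. 306.] 526 rect [445.2 222.5] [17.  17.2] 4.4 circ 445.4 222.3 8.9
post_mid 0.7 [167. 387.] 445 rect [519.7 176. ] [17.2 17.1] 31.9 circ 519.6 175.9 8.9
from [0.47   0.1233 0.2014] shift [ 0.1004 -0.0156  0.0714] turn [-0.02  0.02 -0.16]
```

View pics/w9.png

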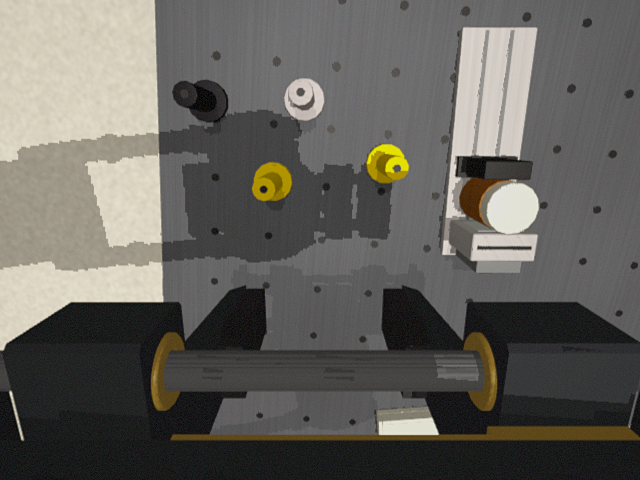

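The steel post is the grey one at (304,100); yellow ones are at (272,182) and (387,163), black at (205,100). Approaching the grey one.

```bash
python3 -m handwheel '[0.1,-0.016,0,0,0,0,-0.1,0.1,-0.016,0,0,0,0,-0.1,0.1,-0.016,0.03,0,0,0,-0.1,0.1,-0.016,0.07,0,0,0,-0.1,0.1,-0.016,0.08,0,0,0,-0.1]'| egrep 'pos|force|open'; python3 -m handwheel '[0,0,0,0,0,0,-0.1,0,0,0,0,0,0,-0.1,0,0,0,0,0,0,-0.1]'| egrep 'pos|force|open'; python3 - <<'E'
from h import *
st(); go([.4453,.2224,.016],5)
E
```

```text
eef_pos: [0.4416, 0.2217, 0.1167]
wrist_force: [-1.6, -0.1, -2.3]
opening: 0.048
eef_pos: [0.4464, 0.2226, 0.1234]
wrist_force: [1.3, -0.1, 0.5]
opening: 0.0485
t 34.53 p [0.4464 0.2226 0.1234] jawyaw 4.88 z [ 2.3e-03  9.0e-04 -1.0e+00] op 0.0485 F [ 1.3 -0.1  0.5] j [ 0.41  0.03  2.09 -0.    1.01  0.33]
from [0.4464 0.2226 0.1234] shift [-0.0002 -0.0014  0.1074] turn [ 0.13 -0.04 -0.12]
```

```bash
python3 -m handwheel '[0,-0.001,0.03,0,0,0,-0.1,0,-0.001,0.06,0,0,0,-0.1,0,-0.001,0.09,0,0,0,-0.1,0,-0.001,0.106,0,0,0,-0.1,0,-0.001,0.106,0,0,0,-0.1]'| egrep 'pos|force|open'; python3 -m handwheel '[0,0,0,0,0,0,-0.1,0,0,0,0,0,0,0.3,0,0,0,0,0,0,0.6,0,0,0,0,0,0,1,0,0,0,0,0,0,1]' 20| egrep 'pos|force|open';python3 -m handwheel '[0,0,0,0,0,0,1,0,0,0,0,0,0,1,0,0,0,0,0,0,1,0,0,0,0,0,0,1]' 20| egrep 'pos|force|open'; python3 - <<'E'
from h import *
st(); go([.4453,.2224,.016],5)
E
```

```text
eef_pos: [0.4428, 0.2215, 0.0141]
wrist_force: [-0.8, -0.1, -0.1]
opening: 0.0485
eef_pos: [0.445, 0.2232, 0.0172]
wrist_force: [0.9, -0.2, 0.1]
opening: 0.0239
eef_pos: [0.4446, 0.2231, 0.0166]
wrist_force: [-0.8, -0.1, 6.0]
opening: 0.0172
t 35.7 p [0.4446 0.2231 0.0166] jawyaw 4.97 z [ 1.5e-03  5.0e-04 -1.0e+00] op 0.0172 F [-0.8 -0.1  6. ] j [ 0.42  0.18  2.16 -0.    0.79  0.33]
from [0.4446 0.2231 0.0166] shift [-0.0008  0.0006  0.0006] turn [ 0.09 -0.02 -0.03]
```

```bash
python3 -m handwheel '[0,0,-0.03,0,0,0,1,0,0,-0.07,0,0,0,1,0,0,-0.11,0,0,0,1,0,0,-0.12,0,0,0,1,0,0,-0.12,0,0,0,1]'| egrep 'pos|force|open'; python3 - <<'E'
from h import *
st(); go([.5943,-.1089,.13],9.7)
E
```

```text
eef_pos: [0.4466, 0.2241, 0.1396]
wrist_force: [-0.0, 0.5, -1.0]
opening: 0.017
t 36.12 p [0.4466 0.2241 0.1396] jawyaw 4.97 z [ 0.0074  0.0033 -1.    ] op 0.017 F [-0.   0.5 -1. ] j [0.42 0.01 2.08 0.   1.04 0.33]
from [0.4466 0.2241 0.1396] shift [-0.3445  0.1182  0.0096] turn [ 0.44 -0.13 -4.73]
```

```bash
python3 -m handwheel '[-0.344,0.12,0,0,0,-4.7,1,-0.344,0.12,0,0,0,-4.7,1,-0.344,0.12,0,0,0,-4.7,1,-0.344,0.12,0,0,0,-4.7,1,-0.344,0.12,0,0,0,-4.7,1]'| egrep 'pos|force|open'; python3 - <<'E'
from h import *
st(); go([.5943,-.1089,.13],9.7)
E
```

```text
eef_pos: [0.5275, 0.0311, 0.1326]
wrist_force: [-0.7, 1.4, -1.5]
opening: 0.0174
t 36.53 p [0.5275 0.0311 0.1326] jawyaw 9.7 z [-0.0046  0.     -1.    ] op 0.0174 F [-0.7  1.4 -1.5] j [ 0.01  0.08  2.02  0.    1.04 -0.16]
from [0.5275 0.0311 0.1326] shift [-0.1492  0.0422  0.0023] turn [-0.26 -0.05 -0.  ]
```

```bash
python3 -m handwheel '[-0.145,0.046,0,0,0,0,1,-0.145,0.046,0,0,0,0,1,-0.145,0.046,0,0,0,0,1,-0.145,0.046,0,0,0,0,1,-0.145,0.046,0,0,0,0,1]'| egrep 'pos|force|open'; python3 -m handwheel '[0,0,0,0,0,0,1,0,0,0,0,0,0,1,0,0,0,0,0,0,1]'| egrep 'pos|force|open';python3 - <<'E'
from h import *
st(); go([.5943,-.1089,.0226],9.7)
E
```

```text
eef_pos: [0.5995, -0.1072, 0.1325]
wrist_force: [0.2, -0.2, -1.8]
opening: 0.0173
eef_pos: [0.5972, -0.1012, 0.1338]
wrist_force: [-0.0, -0.5, -1.5]
opening: 0.0168
t 37.2 p [ 0.5972 -0.1012  0.1338] jawyaw 9.72 z [-0.0034  0.001  -1.    ] op 0.0168 F [-0.  -0.5 -1.5] j [-0.21  0.22  1.86  0.    1.07 -0.38]
from [ 0.5972 -0.1012  0.1338] shift [-0.0073 -0.0038  0.1112] turn [-0.18 -0.09  0.02]
```

```bash
python3 -m handwheel '[-0.007,-0.004,0.02,0,0,0,1,-0.007,-0.004,0.05,0,0,0,1,-0.007,-0.004,0.08,0,0,0,1,-0.007,-0.004,0.1,0,0,0,1,-0.007,-0.004,0.1,0,0,0,1]'| egrep 'pos|force|open'; python3 -m handwheel '[0,0,0,0,0,0,1,0,0,0,0,0,0,1,0,0,0,0,0,0,1,0,0,0,0,0,0,1]'| egrep 'pos|force|open';python3 - <<'E'
from h import *
st(); go([.5943,-.1089,.0226],9.7)
E
```

```text
eef_pos: [0.5908, -0.1074, 0.0301]
wrist_force: [-0.4, 0.0, -2.1]
opening: 0.0177
eef_pos: [0.5978, -0.1101, 0.0379]
wrist_force: [0.3, -0.0, -1.0]
opening: 0.0176
t 37.95 p [ 0.5978 -0.1101  0.0379] jawyaw 9.69 z [ 3.8e-03 -8.0e-04 -1.0e+00] op 0.0176 F [ 0.3 -0.  -1. ] j [-0.22  0.33  1.92  0.    0.89 -0.39]
from [ 0.5978 -0.1101  0.0379] shift [ 0.0018 -0.0033  0.0153] turn [ 0.2   0.08 -0.01]
```

```bash
python3 -m handwheel '[0.001,-0.002,0.004,0.1,0,0,1,0.001,-0.002,0.008,0.1,0,0,1,0.001,-0.002,0.011,0.1,0,0,1,0.001,-0.002,0.011,0.1,0,0,1,0.001,-0.002,0.011,0.1,0,0,1]'| egrep 'pos|force|open'; python3 -m handwheel '[0,0,0,0,0,0,1,0,0,0,0,0,0,1]'| egrep 'pos|force|open';python3 - <<'E'
from h import *
st(); go([.5943,-.1089,.0226],9.7)
E
```

```text
eef_pos: [0.5935, -0.1094, 0.0241]
wrist_force: [0.1, -0.4, -1.7]
opening: 0.0175
eef_pos: [0.5941, -0.1095, 0.0247]
wrist_force: [0.5, 1.0, -1.5]
opening: 0.0175
t 38.53 p [ 0.5941 -0.1095  0.0247] jawyaw 9.66 z [-1.6e-03 -3.0e-04 -1.0e+00] op 0.0175 F [ 0.5  1.  -1.5] j [-0.22  0.35  1.93 -0.    0.87 -0.39]
from [ 0.5941 -0.1095  0.0247] shift [0.0005 0.0003 0.0021] turn [-0.09  0.   -0.04]
```

```bash
python3 -m handwheel '[0,0,0.001,-0.1,0,0,1,0,0,0.002,-0.1,0,0,1,0,0,0.003,-0.1,0,0,1,0,0,0.003,-0.1,0,0,1]'| egrep 'pos|force|open'; python3 -m handwheel '[0,0,0.0005,0,0,0,1,0,0,0.0005,0,0,0,1]'| egrep 'pos|force|open'; python3 - <<'E'
from h import *
st()
E
```

```text
eef_pos: [0.5942, -0.1095, 0.0226]
wrist_force: [-2.5, 0.0, 4.8]
opening: 0.0175
eef_pos: [0.5942, -0.1095, 0.0226]
wrist_force: [-4.2, 0.1, 7.9]
opening: 0.0169
t 39.03 p [ 0.5942 -0.1095  0.0226] jawyaw 9.67 z [ 0.e+00 -1.e-04 -1.e+00] op 0.0169 F [-4.2  0.1  7.9] j [-0.22  0.35  1.93 -0.    0.86 -0.39]
```

Grounded. Release with a small opening (30 mm) and lift.

```bash
python3 -m handwheel '[0,0,-0.0015,0,0,0,0.7,0,0,-0.0015,0,0,0,0.5,0,0,-0.0015,0,0,0,0.3,0,0,-0.0015,0,0,0,0.3,0,0,-0.0015,0,0,0,0.3]'| egrep 'pos|force|open'; python3 -m handwheel '[0,0,-0.02,0,0,0,0.3,0,0,-0.05,0,0,0,0.3,0,0,-0.09,0,0,0,0.3,0,0,-0.13,0,0,0,0.3,0,0,-0.18,0,0,0,0.3]'| egrep 'pos|force|open'; python3 -m handwheel '[-0.15,-0.1,0,0,0,0,0.3,-0.15,-0.1,0,0,0,0,0.3,-0.15,-0.1,0,0,0,0,0.3,-0.15,-0.1,0,0,0,0,0.3,-0.15,-0.1,0,0,0,0,0.3]'| egrep 'pos|force|open';python3 - <<'E'
from h import *
im,d=viewer.get_image("top"); cv2.imwrite("pics/t10.png",im)
im,d=viewer.get_image("side"); cv2.imwrite("pics/s10.png",cv2.resize(im[160:430,180:500],None,fx=2.2,fy=2.2,interpolation=cv2.INTER_CUBIC))
E
```

```text
eef_pos: [0.594, -0.1094, 0.0225]
wrist_force: [-0.8, 0.2, 0.4]
opening: 0.0307
eef_pos: [0.5931, -0.1092, 0.1951]
wrist_force: [1.6, -0.3, 0.3]
opening: 0.0309
eef_pos: [0.5184, -0.2782, 0.1945]
wrist_force: [0.7, -0.4, -0.8]
opening: 0.0309
```

View pics/t10.png

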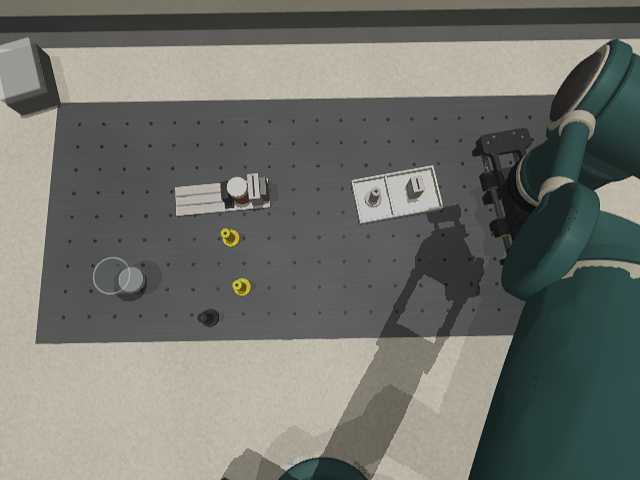

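View pics/s10.png

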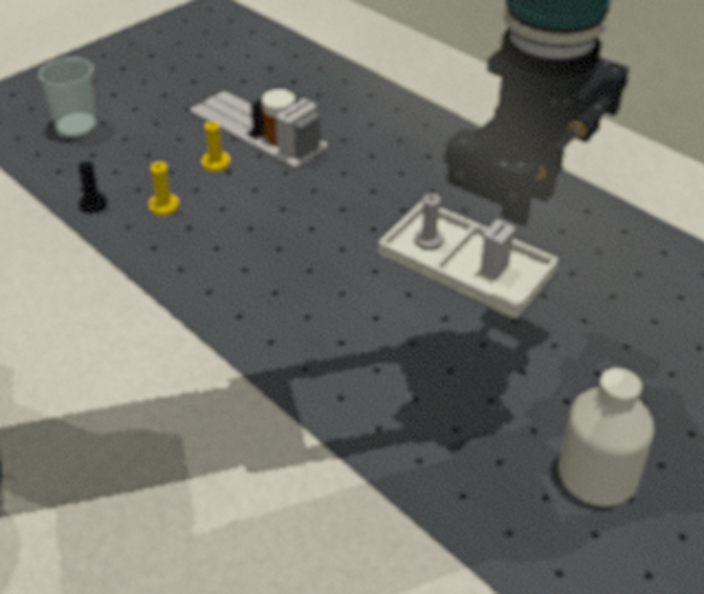

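Top view: the post is upright in the smaller bay at (374,196) and the narrow cassette upright in the larger bay at (415,186). The rack row sits at about (245,190). Side view: the beaker and bottle stand untouched and the gripper touches nothing.

```bash
python3 -m handwheel '[0,0,0,0,0,0,0.3,0,0,0,0,0,0,0.3]'| egrep 'time|force'; python3 - <<'E'
from rig import job
print(job.hand_in())
E
```

```text
time: 40.55
wrist_force: [-0.7, -0.3, -0.3]
the job is handed in; nothing more can be done
None
```

Both kits are made up, and I handed the job in at about 40.6 s, well inside the 115 s limit. No verdict was reported.

- **Rack kit:** The wide cassette was pushed to contact with the fixed end wall, at the same 5° angle as the rack. The jar stands against it. Both are within about 1 mm of the rack's midline by wrist-camera and tool readings. I pushed the stop until it would go no further, at 12 N. The wrist view then put the stop and jar centres 26.6 mm apart, against 27 mm for exact contact; that is within camera error.
- **Tray kit:** The narrow cassette stands in the larger bay and the grey steel post in the smaller one. Both are upright and released.
- **Last checks:** The final top and side pictures show both kits standing. The beaker, bottle and the black and yellow look-alikes are where they were, and the gripper is clear of everything. I did not re-measure the rack after the stop push; the later pictures show it unchanged.

None of the checks failed. The first rack measurement was up to about 3 mm off because the arm was still settling, so I repeated it before using it.

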